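# Make the polishing head ready

### The job

Make the three-spindle polishing head ready for use: first turn the speed dial so that its white pointer stands at the red zero mark, then slide every steel sleeve fully down over an upright spindle of its own in the pan, and only when all sleeves are on slide every red collar over a sleeved spindle, one to a spindle, down onto its sleeve; lower each gently and never let one drop down a spindle. At any time, take the blue splash panel out of its rack and lean it, rubber edge on the table, against the middle of the carton's face that looks towards the pan, so that it stands there by itself; leave the dial at zero and leave the cans, the jar and the wrench alone.

Things in the scene. Friction and masses are not known exactly. Their poses are not given: they have to be found in the camera images.
- sleeve0: Steel spacer sleeve, a plain bright tube 56 mm outside diameter, 31 mm bore, 45 mm long, about 0.16 kg, standing upright on the table. Origin: centre of its lower end, z along its axis. May be absent.
- sleeve1: Steel spacer sleeve, a plain bright tube 56 mm outside diameter, 31 mm bore, 45 mm long, about 0.16 kg, standing upright on the table. Origin: centre of its lower end, z along its axis. May be absent.
- sleeve2: Steel spacer sleeve, a plain bright tube 56 mm outside diameter, 31 mm bore, 45 mm long, about 0.16 kg, standing upright on the table. Origin: centre of its lower end, z along its axis. May be absent.
- collar0: Red collar, a plastic ring 62 mm outside diameter, 31 mm bore, 30 mm high, about 0.12 kg, lying flat on the table. Origin: centre of its underside, z along its axis. May be absent.
- collar1: Red collar, a plastic ring 62 mm outside diameter, 31 mm bore, 30 mm high, about 0.12 kg, lying flat on the table. Origin: centre of its underside, z along its axis. May be absent.
- spindle0 (a point): Foot of the first (-y) of three equal fixed upright spindles, 75 mm apart in a row along y in the round steel drip pan: on its axis, at the pan's floor, 5 mm above the table; z up. Each is 27 mm in diameter to 70 mm above here, then a blue cone narrows to 12 mm at 80 mm. The fixed pan's wall is 122 mm from the middle spindle, 48 mm high above the table.
- spindle1 (a point): Foot of the middle of three equal fixed upright spindles, 75 mm apart in a row along y in the round steel drip pan: on its axis, at the pan's floor, 5 mm above the table; z up. Each is 27 mm in diameter to 70 mm above here, then a blue cone narrows to 12 mm at 80 mm. The fixed pan's wall is 122 mm from the middle spindle, 48 mm high above the table.
- spindle2 (a point): Foot of the last (+y) of three equal fixed upright spindles, 75 mm apart in a row along y in the round steel drip pan: on its axis, at the pan's floor, 5 mm above the table; z up. Each is 27 mm in diameter to 70 mm above here, then a blue cone narrows to 12 mm at 80 mm. The fixed pan's wall is 122 mm from the middle spindle, 48 mm high above the table.
- speed_box: Fixed grey speed control box, 130 x 130 mm, 50 mm high, with the dial on its top at the centre. Origin: centre of its underside. The red zero mark is on the top face at its -x side, 54 mm from the centre, on the box's x axis; smaller white ticks go round either way every 0.3 rad.
- dial (a joint): Angle of the speed dial in rad, positive anticlockwise seen from above; 0 when its white pointer stands at the red zero mark. It turns -2.6 to 2.6, past zero without a stop or click, and stays where it is left (light friction, 0.04 N m).
- dial_grip (a point): Point on the dial's axis, at the middle height of its bar grip, 84 mm above the table; turns with the dial. The bar is 60 mm long along this frame's x, 16 mm thick along y, and reaches from 61 to 95 mm above the table, on a round skirt 72 mm across. The white pointer points along this frame's -x.
- panel: Blue rigid splash panel, 140 mm wide (y), 160 mm high (z), 10 mm thick (x), about 0.3 kg, with a black rubber strip along its lower edge. Origin: centre of its lower edge. At the start it stands upright in the rack's slot, its lower edge 10 mm above the table.
- panel_top (a point): Centre of the panel's upper edge, 160 mm above its origin along z.
- rack: Fixed wooden rack, 80 x 170 mm, with a slot 15 mm wide along its y from 10 to 35 mm above the table that holds the panel. Origin: centre of its underside.
- carton: Fixed brown carton, 140 mm deep (x), 220 mm wide (y), 85 mm high, rigid and heavy. Origin: centre of its underside. Its -x face, with a paper tape flap, is the one towards the pan (world -y side).
- can_orange: Bystander: upright orange spray can, 66 mm diameter, 150 mm high. Origin: centre of underside.
- can_yellow: Bystander: upright yellow spray can, 66 mm diameter, 150 mm high. Origin: centre of underside.
- jar: Bystander: amber jar, 60 mm diameter, 70 mm high. Origin: centre of underside.
- wrench: Bystander: wrench lying on the table, along its x. Origin: on its underside.
Mind the look-alikes: they are no part of the job. Leave any purple or yellow look-alike of the sleeve1 alone.

How it is judged:
By the outcome, as a careful person would: the job done as asked, in the order asked, and still so for the second after the job is handed in, with the robot touching nothing.
Of sleeve0, sleeve1, sleeve2 only 2 to 3 are there at a start; the rules pass over those that are not, and their reading is None.
Of collar0, collar1 only 1 to 2 are there at a start; the rules pass over those that are not, and their reading is None.
At some moment in a run one of sleeve0, sleeve1, sleeve2, collar0, collar1 may be knocked a few centimetres aside while the robot is not near it.
It also fails if it takes over 210 s, if anything falls off the work surface, if the arm or the gripper's body presses on something with over 40 N, if the wrist force passes 120 N, or if a joint passes its speed limit or range.

### The arm

A 6-joint arm with a two-finger parallel gripper is mounted at the origin on the work surface. World frame = base frame: x ahead of the robot, y to its left, z up, the work surface at z = 0. Lengths are in m, angles in rad, forces in N, time in s.
With the tool pointing down it reaches from about 0.225 to 0.725 m from the base axis. Payload 3.1 kg.
Tool frame: the origin (TCP) lies between the finger pads; the fingertips stand 14 mm ahead of it and the grasp point (between the pads) lies 5 mm behind it (manip.finger_overhang is the distance from the TCP to the fingertips, in m); z points along the fingers, y is the line along which they close (so a half turn about z gives the same grasp; the last joint's range is limited). The gripper opens to 85 mm and grips with 20 to 120 N. Pads are 22 mm wide; open, the fingers measure 114 mm over their backs; the gripper's body (76 mm by 85 mm) begins 54 mm behind the grasp point. The pads swing forward as they close: fully open they stand 13 mm farther back than shut.
Start: joints at [-1.247, 0.048, 0.099, 1.622, 0, 1.443], TCP at [0.229, -0.472, 0.245] pointing down, gripper open.
Joint ranges: [-2.91, 2.91], [-0.99, 1.94], [-1.21, 1.42], [-2.12, 2.29], [-1.49, 1.47], [-3.14, 3.14]. Speed limits (rad/s): [2.79, 2.79, 3.14, 3.14, 3.14, 3.14].

### API

Orientations are given as a unit quaternion [x, y, z, w].
In Python, from plant import manip gives the robot as it stands.
- The arm moves only by the tool servo_tool, never from a script. Its argument "rows" is a list of rows, each an object with "translation": the shift along the tool's x, y, z in units of 0.3 m (1.0 is 0.3 m), a list of three; "dr": the turn, a rotation vector about the tool's x, y, z in units of 120 degrees (1.0 is 120 degrees), a list of three. In form: [{"translation": [dx, dy, dz], "dr": [rx, ry, rz]}, ...]. A call has exactly 10 rows; each row shifts and turns the commanded pose from where the row before left it, along the tool's axes as they then stand; what a row does not reach is not made up. A row lasts 1/8 s, in which the tool goes at most 62.5 mm and 10.7 degrees, less where a joint would pass 70% of its speed; a pose out of reach is approached as far as the arm can. A call with a number of a shift or a turn outside -1 to 1 is refused whole. A call with a gripper value outside its range is refused whole. "claw" is the opening, from -1 (shut) to 1 (fully open), set as the call begins (left out, the last holds). The fingers move at their own pace and stop on an object; "grip_force" is the grip in N (left out, the last holds). Time passes only in rows, so rows that do not move let the fingers close, or fill a call up. It gives the time, the measured TCP pose, the force, the opening and the grip force at its end, in the units of the state.
- manip.state(): the state, without advancing time (a new reading comes with each control period).
- manip.get_image(name): name is "side" or "top"; returns the picture (384x512x3 uint8, red, green, blue); there is no depth.
- manip.camera_info(name): a dict with "vertical_fov" (degrees; the focal length in pixels is half the picture's height over the tangent of half this angle, whatever the lens; pixels are square), "cx", "cy" (the principal point, pixels), "k1" (the pictures are not rectified: a ray, as slopes to the right and down, at radius r is drawn at 1 + k1 r^2 times it, then the intrinsics apply), "pose" (4x4, takes a point from camera to world coordinates). Camera axes: x right, y down, z forward; pixel columns grow to the right and rows downward; lengths in m; the calibration is good to about 2 mm. A picture is of the moment at which its call begins. camera_info takes no time and is no camera call.
- manip.sign_off(): hands the job in; it is judged then, once.
The state is a dict: "time": time; "joint_positions": joint angles; "qvel": joint speeds; "joint_torque": joint torques, N m; "position": TCP position; "eef_rot": TCP orientation; "wrist_force": force on the tool from outside, world axes, zero at the start; "wrist_torque": the same for the moment, N m; "width": finger opening in m; "gripper_force": force on a finger pad.
Only numpy, scipy, OpenCV 4.12 (cv2) and the standard library are available. Lean on these libraries where they do the work, as an engineer would, in place of code of your own. Each camera call takes 0.05 s, during which the arm holds its last target. There are 200 camera calls.

## Working session

There is one attempt and no reset: what is moved stays moved. The work goes in short steps, Python scripts to look and compute and a tool call to move; the robot and the scene stay as the last step left them, time stands still between calls to the robot, and variables do not carry over. Pictures are saved under pics/ and viewed, at most 14 in all, crops included, and the job is handed in when it is done.

Besides the shell and the picture viewer there is one more tool, called after ">>>" as a command line: name --argument value ..., lists and objects as JSON in quotes. servo_tool: Moves the arm, as the interface text tells. Its arguments: {"type":"object","properties":{"rows":{"type":"array","items":{"type":"object","properties":{"translation":{"type":"array","items":{"type":"number","minimum":-1,"maximum":1}},"dr":{"type":"array","items":{"type":"number","minimum":-1,"maximum":1}}}}},"claw":{"type":"number"},"grip_force":{"type":"number"}},"required":["rows"]}

```bash
ls; mkdir -p pics
cat > h.py <<'E'
import numpy as np, cv2
from plant import manip
def cam(n):
    c=manip.camera_info(n); return c
def ray(n,u,v):
    c=cam(n); f=192/np.tan(np.radians(c['vertical_fov'])/2)
    d=np.array([(u-c['cx'])/f,(v-c['cy'])/f]); s=d.copy()
    for _ in range(30): s=d/(1+c['k1']*(s@s))
    T=np.array(c['pose']); return T[:3,3],T[:3,:3]@np.array([s[0],s[1],1])
def onz(n,u,v,z):
    o,d=ray(n,u,v); return o+d*(z-o[2])/d[2]
def proj(n,p):
    c=cam(n); f=192/np.tan(np.radians(c['vertical_fov'])/2)
    T=np.array(c['pose']); q=T[:3,:3].T@(np.array(p)-T[:3,3]); s=q[:2]/q[2]; s=s*(1+c['k1']*(s@s))
    return s*f+[c['cx'],c['cy']]
def shot(n,name,scale=1.5):
    im=np.array(manip.get_image(n)); b=im[:,:,::-1]
    np.save('pics/'+name+'.npy',im)
    cv2.imwrite('pics/'+name+'.png',cv2.resize(b,None,fx=scale,fy=scale,interpolation=cv2.INTER_CUBIC)); return im
E
python3 - <<'E'
from h import *
for n in('side','top'):
    shot(n,n+'0'); c=cam(n); print(n,{k:(np.round(v,4).tolist()) for k,v in c.items() if k!='name'})
print(manip.state())
E
```

```text
pics
side {'vertical_fov': 45.1679, 'cx': 247.7, 'cy': 195.1138, 'k1': -0.1513, 'pose': [[-0.7251, -0.467, 0.5062, -0.1753], [-0.6885, 0.5089, -0.5168, 0.7485], [-0.0162, -0.7232, -0.6905, 1.0867], [0.0, 0.0, 0.0, 1.0]]}
top {'vertical_fov': 53.2202, 'cx': 248.4732, 'cy': 194.5092, 'k1': -0.0042, 'pose': [[0.007, -0.9924, 0.1227, 0.3782], [-0.9999, -0.0055, 0.0121, 0.0092], [-0.0114, -0.1227, -0.9924, 1.1803], [0.0, 0.0, 0.0, 1.0]]}
{'time': 0.1, 'joint_positions': array([-1.24681163e+00,  4.86754970e-02,  9.77527390e-02,  1.62200951e+00,
        2.99609875e-06,  1.44298321e+00]), 'qvel': array([ 0.00203216, -0.00060106,  0.00362544,  0.00182662, -0.00038246,
       -0.00151374]), 'joint_torque': array([ 3.31889903e-03, -3.39851975e+01,  3.20935535e+01,  1.57362322e-02,
       -4.34897754e-05, -3.09723660e-06]), 'position': array([ 0.22902103, -0.47182926,  0.24423392]), 'eef_rot': array([ 9.74592607e-01,  2.23982389e-01, -1.03094168e-04, -1.06298569e-03]), 'wrist_force': array([-0.65445309, -1.11790931,  0.51036762]), 'wrist_torque': array([ 0.05676583, -0.01222804,  0.02070204]), 'gripper_force': 0.0, 'width': 0.08543841775924826}
```

View pics/top0.png

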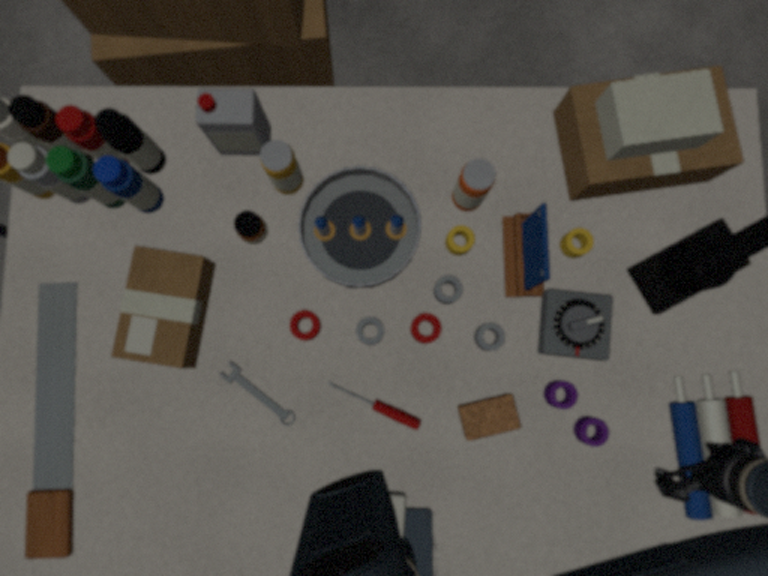

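View pics/side0.png

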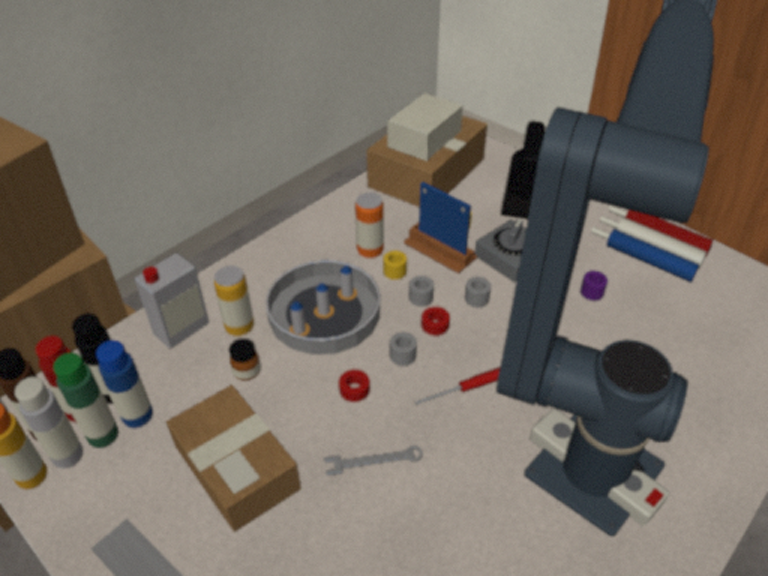

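Run:
```python
import cv2,numpy as np
im=np.load('pics/top0.npy')[:,:,::-1]
cv2.imwrite('pics/c1.png',cv2.convertScaleAbs(cv2.resize(im[125:275,195:415],None,fx=3.6,fy=3.6,interpolation=cv2.INTER_CUBIC),alpha=1.4))
```

```text
(no output)
```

View pics/c1.png

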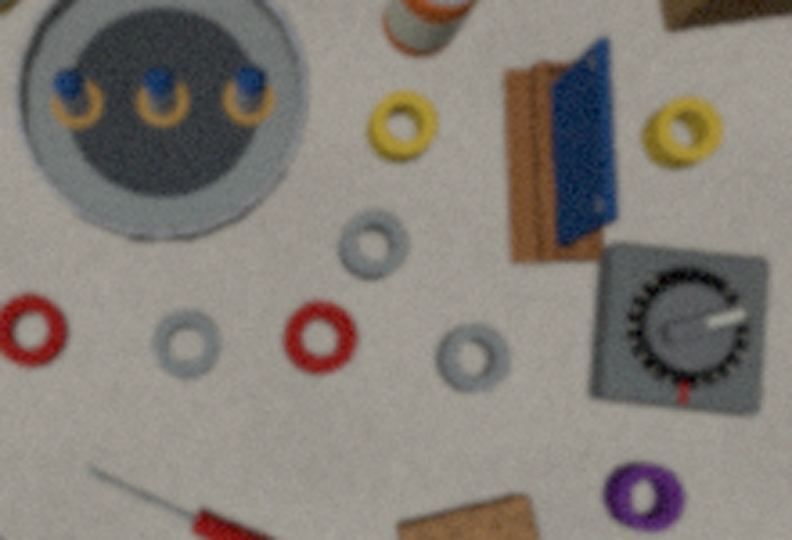

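```bash
cat >> h.py <<'E'
def grey(im,n='top'):
    f=cv2.GaussianBlur(im,(0,0),1.0).astype(float); return f
def blobs(m,amin=60,amax=4000):
    n,l,s,c=cv2.connectedComponentsWithStats(m.astype(np.uint8)); out=[]
    for i in range(1,n):
        if amin<s[i,4]<amax:
            cs,_=cv2.findContours((l==i).astype(np.uint8),cv2.RETR_EXTERNAL,cv2.CHAIN_APPROX_NONE)
            h=cv2.convexHull(max(cs,key=len)); M=cv2.moments(h)
            if M['m00']>0: out.append((M['m10']/M['m00'],M['m01']/M['m00'],M['m00'],s[i,4]))
    return out
def masks(im):
    f=grey(im); r,g,b=f[...,0],f[...,1],f[...,2]
    return dict(red=(r>1.8*g)&(r>60),blue=(b>1.6*r)&(b>50),sleeve=(b>r-1)&(b<1.45*r)&(r>55)&(r<170),white=(r>165)&(b>150))
def show(n,im,kinds=('red','sleeve','blue'),zz=dict(red=.015,sleeve=.0225,blue=.080)):
    m=masks(im)
    for k in kinds:
        for u,v,a,aa in blobs(m[k],40 if k!='blue' else 15,3000):
            p=onz(n,u,v,zz[k])
            if -.6<p[1]<.6 and .15<p[0]<.75: print(n,k,'px %.1f %.1f area %d/%d'%(u,v,a,aa),'xy %.4f %.4f'%(p[0],p[1]))
E
python3 - <<'E'
from h import *
t=np.load('pics/top0.npy'); s=np.load('pics/side0.npy')
for p in((300,192),(298,194),(345,250),(246,221),(330,140)): print(t[p[1],p[0]])
show('top',t); show('side',s)
E
```

```text
[109 106 100]
[112 109 104]
[109 107 100]
[111 108 102]
[110 107 101]
top red px 202.9 216.2 area 262/198 xy 0.4548 0.1618
top red px 283.5 218.3 area 268/200 xy 0.4499 -0.0834
top red px 264.0 276.0 area 185/201 xy 0.2774 -0.0247
top sleeve px 240.0 151.4 area 4798/2411 xy 0.6553 0.0505
top sleeve px 361.8 158.0 area 402/104 xy 0.6362 -0.3238
top sleeve px 298.2 192.8 area 206/133 xy 0.5275 -0.1278
top sleeve px 384.0 216.2 area 1795/727 xy 0.4577 -0.3853
top sleeve px 386.8 215.4 area 366/332 xy 0.4600 -0.3939
top sleeve px 246.2 220.1 area 212/137 xy 0.4434 0.0297
top sleeve px 326.1 224.2 area 221/154 xy 0.4324 -0.2109
top sleeve px 169.5 260.5 area 385/225 xy 0.3212 0.2579
top sleeve px 373.7 262.8 area 327/207 xy 0.3190 -0.3499
top sleeve px 457.1 287.7 area 800/131 xy 0.2485 -0.5923
top sleeve px 394.2 287.3 area 347/201 xy 0.2483 -0.4077
top blue px 357.7 163.0 area 582/477 xy 0.6083 -0.2952
top blue px 264.0 146.5 area 35/44 xy 0.6564 -0.0219
top blue px 213.2 147.8 area 21/31 xy 0.6519 0.1275
top blue px 238.2 147.4 area 33/42 xy 0.6536 0.0537
top blue px 457.3 288.5 area 6
[... 211 characters left out ...]
9 area 168/184 xy 0.2798 -0.0183
side sleeve px 343.0 156.2 area 302/256 xy 0.4894 -0.4347
side sleeve px 333.8 190.1 area 1363/409 xy 0.4072 -0.2623
side sleeve px 230.4 179.6 area 86/70 xy 0.7025 -0.0637
side sleeve px 395.6 190.0 area 248/266 xy 0.2510 -0.4071
side sleeve px 215.4 208.3 area 1495/600 xy 0.6394 0.0680
side sleeve px 91.7 278.7 area 181/74 xy 0.6960 0.5092
side blue px 295.7 144.5 area 974/976 xy 0.6166 -0.3106
side blue px 434.9 169.8 area 656/670 xy 0.1779 -0.5278
side blue px 230.5 179.6 area 14/22 xy 0.6549 -0.0202
side blue px 214.2 191.6 area 16/24 xy 0.6528 0.0556
side blue px 197.4 203.6 area 28/38 xy 0.6518 0.1288
side blue px 92.5 279.5 area 65/61 xy 0.6451 0.5220
```

Run:
```python
from h import *
t=np.load('pics/top0.npy'); s=np.load('pics/side0.npy')
C=lambda x,y:(x/3.6+195-.36,y/3.6+125-.36)
for nm,c,z in(('TR',(768,260),.05),('BR',(760,412),.05),('mark',(684,392),.05),('skirt',(685,327),.061),('ticksring',(688,326),.05),('barA',(667,335),.095),('barB',(745,316),.095)):
    print(nm,onz('top',*C(*c),z)[:2].round(4))
f=t[200:240,365:410].astype(int)
m=np.zeros(t.shape[:2],bool); m[195:240,360:412]=cv2.GaussianBlur(t,(0,0),.7)[195:240,360:412].min(2)>112
print(blobs(m,5,200))
for u,v,a,_ in blobs(m,5,200): print('white',onz('top',u,v,.095))
np.save('/tmp/x.npy',f)
a=cv2.resize(np.load('pics/side0.npy')[110:240,185:385,::-1],None,fx=4,fy=4,interpolation=cv2.INTER_CUBIC)
b=cv2.resize(t[150:250,50:150,::-1],None,fx=4,fy=4,interpolation=cv2.INTER_CUBIC)
cv2.imwrite('pics/c2.png',cv2.convertScaleAbs(a,alpha=1.4)); cv2.imwrite('pics/c3.png',cv2.convertScaleAbs(b,alpha=1.4))
```

```text
TR [ 0.5135 -0.4488]
BR [ 0.3893 -0.4369]
mark [ 0.4051 -0.3761]
skirt [ 0.4572 -0.375 ]
ticksring [ 0.4588 -0.3813]
barA [ 0.4484 -0.3491]
barB [ 0.4637 -0.4107]
[]
```

View pics/c2.png

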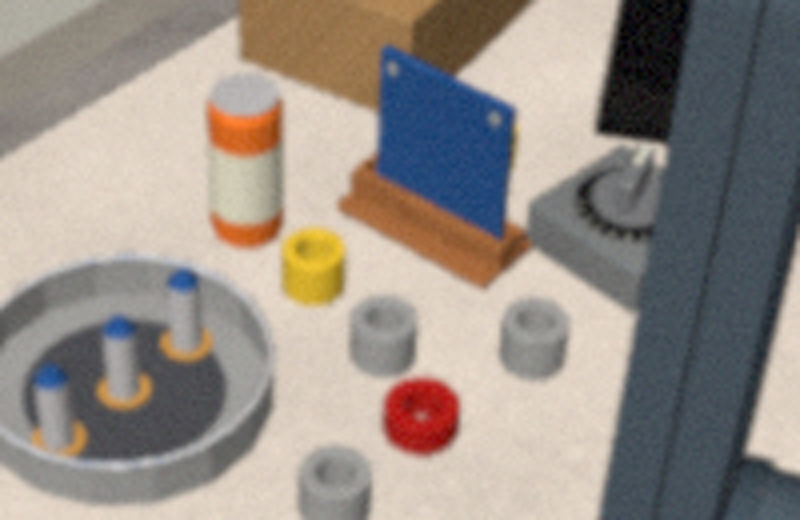

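View pics/c3.png

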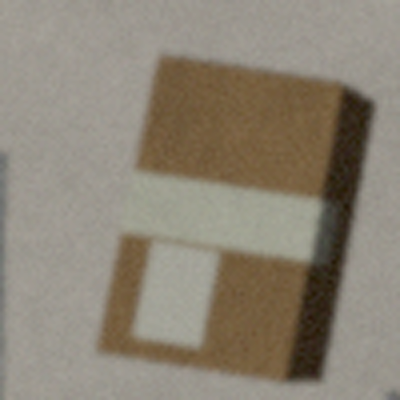

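```bash
cat > plan.py <<'E'
import numpy as np, json
from scipy.spatial.transform import Rotation as R
def down(phi): # deg, tool x heading
    p=np.radians(phi); x=np.array([np.cos(p),np.sin(p),0]); z=np.array([0,0,-1.]); return R.from_matrix(np.c_[x,np.cross(z,x),z])
def plan(pos,rot,wps,dec=3):
    """wps: list of (pos,rot,nrows). prints rows; each row translates in the axes before its turn"""
    p=np.array(pos,float); r=rot; rows=[]
    for P,Q,n in wps:
        for i in range(n,0,-1):
            t=np.round(r.inv().apply((np.array(P)-p)/i)/.3,dec); w=np.round(np.degrees((r.inv()*Q).as_rotvec()/i)/120,dec+1)
            t=t+0.; w=w+0.
            assert np.linalg.norm(t)*300<62 and np.linalg.norm(w)*120<10.7,(t,w)
            p=p+r.apply(t*.3); r=r*R.from_rotvec(np.radians(w*120)); rows.append((t.tolist(),w.tolist()))
    for k in range(0,len(rows),10):
        print('call',k//10)
        for t,w in rows[k:k+10]: print(json.dumps({"translation":t,"dr":w}))
    print(len(rows),'rows; end',p.round(4)); return p,r
def cur():
    from plant import manip
    s=manip.state(); q=R.from_quat(s['eef_rot']); x=q.as_matrix()[:,0]
    print('t %.2f'%s['time'],'pos',s['position'].round(4),'phi %.1f'%np.degrees(np.arctan2(x[1],x[0])),'tilt %.2f'%np.degrees(np.arccos(-q.as_matrix()[2,2])),'F',s['wrist_force'].round(1),'w %.4f'%s['width'],'gf %.1f'%s['gripper_force'],'q',s['joint_positions'].round(2))
    return s['position'],q
E
python3 - <<'E'
from h import *; from plan import *
D=lambda x,y:(x/4+50-.37,y/4+150-.37); S=lambda x,y:(x/4+185-.37,y/4+110-.37); C=lambda x,y:(x/3.6+195-.36,y/3.6+125-.36)
for nm,c,z in(('TL',(162,57),.085),('TR',(342,84),.085),('BR',(290,380),.085),('BL',(98,350),.085),('b1',(374,100),0),('b2',(322,380),0)): print('carton',nm,onz('top',*D(*c),z)[:2].round(4))
for nm,c in(('tl',(383,47)),('tr',(513,108))): print('panel side',nm,onz('side',*S(*c),.17)[:2].round(4))
for nm,c in(('far',(607,38)),('near',(617,220))): print('panel top',nm,onz('top',*C(*c),.17)[:2].round(4))
for nm,c in(('1',(505,70)),('2',(513,262)),('3',(603,262))): print('rack top',nm,onz('top',*C(*c),.035)[:2].round(4))
for nm,c in(('a',(388,68)),('b',(493,119))): print('hole side',nm,onz('side',*S(*c),.155)[:2].round(4))
p,q=cur()
g=down(104)
plan(p,q,[((.458,-.380,.20),g,9),((.458,-.380,.12),g,2),((.458,-.380,.081),g,2)])
E
```

```text
carton TL [0.6012 0.4864]
carton TR [0.5818 0.3533]
carton BR [0.3678 0.3812]
carton BL [0.388  0.5201]
carton b1 [0.585  0.3543]
carton b2 [0.3672 0.3854]
panel side tl [ 0.668  -0.2825]
panel side tr [ 0.5308 -0.2882]
panel top far [ 0.6661 -0.2873]
panel top near [ 0.5282 -0.2905]
rack top 1 [ 0.6764 -0.2398]
rack top 2 [ 0.5124 -0.243 ]
rack top 3 [ 0.5128 -0.3178]
hole side a [ 0.6578 -0.278 ]
hole side b [ 0.5452 -0.2814]
t 0.10 pos [ 0.229  -0.4718  0.2442] phi 25.9 tilt 0.12 F [-0.7 -1.1  0.5] w 0.0854 gf 0.0 q [-1.25  0.05  0.1   1.62  0.    1.44]
call 0
{"translation": [0.091, 0.006, 0.016], "dr": [-0.0001, -0.0001, -0.0723]}
{"translation": [0.089, 0.02, 0.016], "dr": [-0.0001, -0.0001, -0.0723]}
{"translation": [0.085, 0.033, 0.016], "dr": [-0.0001, -0.0001, -0.0723]}
{"translation": [0.079, 0.046, 0.017], "dr": [-0.0001, -0.0001, -0.0723]}
{"translation": [0.071, 0.057, 0.016], "dr": [-0.0001, -0.0001, -0.0723]}
{"translation": [0.062, 0.068, 0.017], "dr": [-0.0001, -0.0001, -0.0724]}
{"translation": [0.051, 0.076, 0.016], "dr": [-0.0001, -0.0001, -0.0723]}
{"translation": [0.039, 0.083, 0.017], "dr": [-0.0001, 0.0, -0.0724]}
{"translation": [0.026, 0.087, 0.016], "dr": [0.0, 0.0, -0.0723]}
{"translation": [0.0, 0.0, 0.133], "dr": [0.0, 0.0, 0.0]}
call 1
{"translation": [0.0, 0.0, 0.134], "dr": [0.0, -0.0001, 0.0]}
{"translation": [0.0, 0.0, 0.065], "dr": [0.0, 0.0, 0.0]}
{"translation": [0.0, 0.0, 0.065], "dr": [0.0, 0.0, 0.0]}
13 rows; end [ 0.4579 -0.3799  0.081 ]
```

>>> servo_tool --rows '[{"translation": [0.091,0.006,0.016],"dr": [0,0,-0.0723]},{"translation": [0.089,0.02,0.016],"dr": [0,0,-0.0723]},{"translation": [0.085,0.033,0.016],"dr": [0,0,-0.0723]},{"translation": [0.079,0.046,0.017],"dr": [0,0,-0.0723]},{"translation": [0.071,0.057,0.016],"dr": [0,0,-0.0723]},{"translation": [0.062,0.068,0.017],"dr": [0,0,-0.0724]},{"translation": [0.051,0.076,0.016],"dr": [0,0,-0.0723]},{"translation": [0.039,0.083,0.017],"dr": [0,0,-0.0724]},{"translation": [0.026,0.087,0.016],"dr": [0,0,-0.0723]},{"translation": [0,0,0.133],"dr": [0,0,0]}]' --claw 1 --grip_force 30

```text
time: 1.35
position: [0.4613, -0.3811, 0.1636]
eef_rot: [0.614, 0.789, -0.0, 0.003]
wrist_force: [0.4, -1.1, -0.3]
width: 0.0855
gripper_force: 0.0
```

Run:
```python
from plan import *
p,q=cur(); plan(p,q,[((.458,-.380,.081),down(104),5)])
```

```text
t 1.35 pos [ 0.4613 -0.3811  0.1636] phi 104.2 tilt 0.40 F [ 0.4 -1.1 -0.3] w 0.0855 gf 0.0 q [-0.8   0.23  0.14  1.47  0.    0.52]
call 0
{"translation": [0.002, -0.002, 0.055], "dr": [0.0004, 0.0005, 0.0003]}
{"translation": [0.001, -0.002, 0.055], "dr": [0.0004, 0.0006, 0.0003]}
{"translation": [0.001, -0.002, 0.055], "dr": [0.0004, 0.0005, 0.0003]}
{"translation": [0.002, -0.002, 0.055], "dr": [0.0003, 0.0006, 0.0004]}
{"translation": [0.001, -0.002, 0.055], "dr": [0.0004, 0.0005, 0.0003]}
5 rows; end [ 0.4582 -0.38    0.0811]
```

>>> servo_tool --rows '[{"translation": [0,0,0.053]},{"translation": [0,0,0.053]},{"translation": [0,0,0.053]},{"translation": [0,0,0.052]},{"translation": [0,0,0.052]},{"translation": [0,0,0]},{"translation": [0,0,0]},{"translation": [0,0,0]},{"translation": [0,0,0]},{"translation": [0,0,0]}]'

```text
validation failed for argument at $.ro...
```

>>> servo_tool --rows '[{"translation": [0,0,0]},{"translation": [0,0,0]},{"translation": [0,0,0]},{"translation": [0,0,0]},{"translation": [0,0,0]},{"translation": [0,0,0]},{"translation": [0,0,0]},{"translation": [0,0,0]},{"translation": [0,0,0]},{"translation": [0,0,0]}]' --claw -1

```text
validation failed for argument at $.ro...
```

Run:
```python
from plan import *; from h import *
p,q=cur(); shot('top','t1')
```

```text
t 1.35 pos [ 0.4613 -0.3811  0.1636] phi 104.2 tilt 0.40 F [ 0.4 -1.1 -0.3] w 0.0855 gf 0.0 q [-0.8   0.23  0.14  1.47  0.    0.52]
```

dr must be included.

>>> servo_tool --rows '[{"translation": [0,0,0.053],"dr": [0,0,0]},{"translation": [0,0,0.053],"dr": [0,0,0]},{"translation": [0,0,0.053],"dr": [0,0,0]},{"translation": [0,0,0.052],"dr": [0,0,0]},{"translation": [0,0,0.052],"dr": [0,0,0]},{"translation": [0,0,0],"dr": [0,0,0]},{"translation": [0,0,0],"dr": [0,0,0]},{"translation": [0,0,0],"dr": [0,0,0]},{"translation": [0,0,0],"dr": [0,0,0]},{"translation": [0,0,0],"dr": [0,0,0]}]'

```text
time: 2.65
position: [0.4583, -0.3807, 0.0829]
eef_rot: [0.616, 0.788, -0.0, 0.0]
wrist_force: [-0.6, 0.3, -0.1]
width: 0.0855
gripper_force: 0.0
```

>>> servo_tool --rows '[{"translation": [0,0,0],"dr": [0,0,0]},{"translation": [0,0,0],"dr": [0,0,0]},{"translation": [0,0,0],"dr": [0,0,0]},{"translation": [0,0,0],"dr": [0,0,0]},{"translation": [0,0,0],"dr": [0,0,0]},{"translation": [0,0,0],"dr": [0,0,0]},{"translation": [0,0,0],"dr": [0,0,0]},{"translation": [0,0,0],"dr": [0,0,0]},{"translation": [0,0,0],"dr": [0,0,0]},{"translation": [0,0,0],"dr": [0,0,0]}]' --claw -1

```text
time: 3.9
position: [0.4582, -0.3805, 0.0825]
eef_rot: [0.616, 0.788, 0.0, 0.0]
wrist_force: [0.8, -0.2, 0.1]
width: 0.0154
gripper_force: 32.2
```

Run:
```python
from plan import *; from h import *
p,q=cur()
```

```text
t 3.90 pos [ 0.4582 -0.3805  0.0825] phi 104.0 tilt 0.01 F [ 0.8 -0.2  0.1] w 0.0154 gf 32.2 q [-0.81  0.25  0.01  1.32  0.    0.52]
```

>>> servo_tool --rows '[{"translation": [0,0,0],"dr": [0,0,0.083]},{"translation": [0,0,0],"dr": [0,0,0.083]},{"translation": [0,0,0],"dr": [0,0,0.083]},{"translation": [0,0,0],"dr": [0,0,0.083]},{"translation": [0,0,0],"dr": [0,0,0.083]},{"translation": [0,0,0],"dr": [0,0,0.083]},{"translation": [0,0,0],"dr": [0,0,0.083]},{"translation": [0,0,0],"dr": [0,0,0.083]},{"translation": [0,0,0],"dr": [0,0,0.083]},{"translation": [0,0,0],"dr": [0,0,0.083]}]'

```text
time: 5.15
position: [0.4587, -0.3808, 0.0825]
eef_rot: [0.999, 0.036, 0.001, 0.0]
wrist_force: [1.8, -0.6, -0.3]
width: 0.0154
gripper_force: 32.2
```

>>> servo_tool --rows '[{"translation": [0,0,0],"dr": [0,0,0.041]},{"translation": [0,0,0],"dr": [0,0,0.041]},{"translation": [0,0,0],"dr": [0,0,0]},{"translation": [0,0,0],"dr": [0,0,0]},{"translation": [0,0,0],"dr": [0,0,0]},{"translation": [0,0,0],"dr": [0,0,0]},{"translation": [0,0,0],"dr": [0,0,0]},{"translation": [0,0,0],"dr": [0,0,0]},{"translation": [0,0,0],"dr": [0,0,0]},{"translation": [0,0,0],"dr": [0,0,0]}]'

```text
time: 6.4
position: [0.4586, -0.3809, 0.0825]
eef_rot: [0.999, -0.047, 0.001, 0.0]
wrist_force: [4.2, -2.7, -2.6]
width: 0.0154
gripper_force: 31.8
```

>>> servo_tool --rows '[{"translation": [0,0,0],"dr": [0,0,0]},{"translation": [0,0,0],"dr": [0,0,0]},{"translation": [0,0,0],"dr": [0,0,0]},{"translation": [0,0,0],"dr": [0,0,0]},{"translation": [0,0,-0.05],"dr": [0,0,0]},{"translation": [0,0,-0.05],"dr": [0,0,0]},{"translation": [0,0,-0.15],"dr": [0,0,0]},{"translation": [0,0,-0.15],"dr": [0,0,0]},{"translation": [0,0,-0.1],"dr": [0,0,0]},{"translation": [0,0,0],"dr": [0,0,0]}]' --claw 1

```text
time: 7.65
position: [0.4596, -0.382, 0.238]
eef_rot: [0.999, -0.047, 0.003, 0.003]
wrist_force: [-0.1, 0.1, -0.7]
width: 0.0857
gripper_force: 0.0
```

Run:
```python
from plan import *; from h import *
p,q=cur()
t=shot('top','t2')
cv2.imwrite('pics/c4.png',cv2.convertScaleAbs(cv2.resize(t[125:275,195:415,::-1],None,fx=3.6,fy=3.6,interpolation=cv2.INTER_CUBIC),alpha=1.4))
show('top',t,('red','sleeve'))
```

```text
t 7.65 pos [ 0.4596 -0.382   0.238 ] phi -5.4 tilt 0.54 F [-0.1  0.1 -0.7] w 0.0857 gf 0.0 q [-0.81  0.23  0.28  1.62 -0.    2.43]
top red px 202.9 216.3 area 263/195 xy 0.4544 0.1617
top red px 283.5 218.3 area 267/198 xy 0.4500 -0.0836
top red px 264.1 276.1 area 183/199 xy 0.2772 -0.0250
top sleeve px 239.8 151.7 area 4789/2454 xy 0.6543 0.0510
top sleeve px 361.7 157.9 area 402/111 xy 0.6366 -0.3237
top sleeve px 298.2 192.8 area 206/133 xy 0.5274 -0.1279
top sleeve px 376.1 213.2 area 1147/505 xy 0.4666 -0.3619
top sleeve px 385.7 216.1 area 334/239 xy 0.4580 -0.3907
top sleeve px 246.2 220.3 area 216/136 xy 0.4427 0.0298
top sleeve px 398.9 228.8 area 249/182 xy 0.4200 -0.4285
top sleeve px 326.0 224.3 area 223/155 xy 0.4324 -0.2107
top sleeve px 169.1 260.5 area 388/224 xy 0.3213 0.2593
top sleeve px 373.6 262.9 area 334/213 xy 0.3186 -0.3497
```

View pics/c4.png

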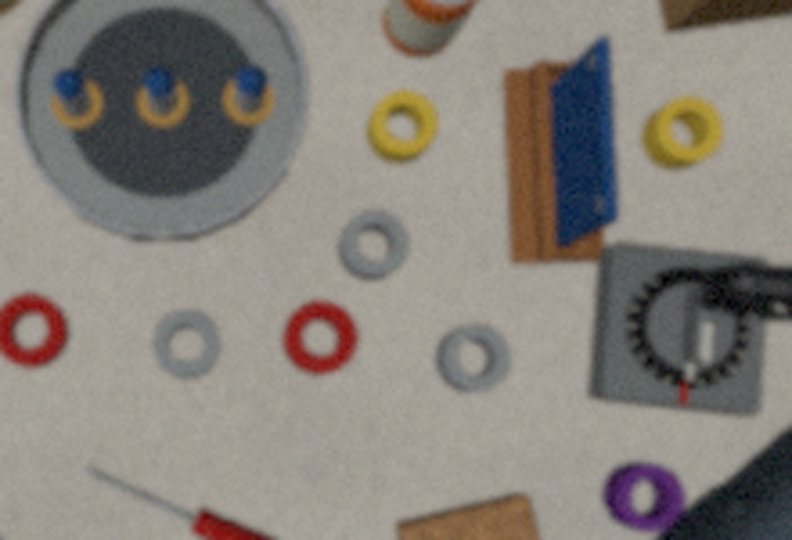

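Run:
```python
from h import *
C=lambda x,y:(x/3.6+195-.36,y/3.6+125-.36)
for nm,c,z in(('patch',(707,340),.095),('patch_top',(708,322),.095),('patch_bot',(706,359),.095),('tip',(690,371),.061),('tip',(690,371),.065),('mark',(684,392),.05),('mark',(684.5,385),.05)): print(nm,onz('top',*C(*c),z)[:2].round(4))
t=np.load('pics/t2.npy'); g=cv2.GaussianBlur(t,(0,0),.6)[210:240,380:400]
np.set_printoptions(linewidth=200); print(g.min(2)[:24])
```

```text
patch [ 0.4447 -0.3802]
patch_top [ 0.4588 -0.3815]
patch_bot [ 0.4298 -0.3788]
tip [ 0.4217 -0.3778]
tip [ 0.4215 -0.3764]
mark [ 0.4051 -0.3761]
mark [ 0.4107 -0.3767]
[[ 68  69  66  64  61  54  49  46  48  48  42  35  30  31  32  31  22  16  11  14]
 [ 68  68  66  65  62  55  50  48  52  57  58  53  48  48  47  45  36  31  25  20]
 [ 67  66  66  67  63  57  52  51  55  62  66  65  61  60  57  54  51  46  38  29]
 [ 67  68  67  66  63  55  52  51  55  65  71  71  68  64  62  61  60  57  50  39]
 [ 67  67  67  65  62  55  49  50  59  72  80  82  77  69  64  65  64  61  57  43]
 [ 66  65  67  66  62  52  49  50  61  76  88  94  90  79  69  67  64  63  57  43]
 [ 67  68  68  66  60  51  48  51  62  79  93 101  96  82  70  66  65  64  56  42]
 [ 67  67  67  64  57  50  49  53  65  81  95 101  95  81  71  67  65  64  55  42]
 [ 68  66  65  62  57  50  50  55  66  82  95 101  94  80  70  66  65  64  56  46]
 [ 68  67  66  65  58  50  49  55  67  83  96 100  92  78  69  66  65  63  53  40]
 [ 70  71  69  65  57  51  49  54  68  84  97  99  92  79  68  66  65  61  49  35]
 [ 68  68  67  64
[... 362 characters left out ...]
80  72  61  50  42  36  34  32  36]
 [ 39  47  53  58  66  75  83  81  71  65  66  64  57  45  38  32  34  41  45  48]
 [ 26  29  37  44  58  76  88  84  71  56  49  46  41  38  30  23  32  46  56  60]
 [ 22  23  25  29  44  68  85  81  62  46  35  31  34  38  35  26  33  46  58  64]
 [ 36  31  23  22  38  61  77  73  53  38  28  22  29  40  44  41  41  49  57  62]
 [ 50  39  24  19  26  48  62  61  50  43  36  24  31  42  50  55  56  59  62  64]
 [ 60  46  31  24  21  31  40  43  47  50  46  38  41  49  55  61  64  63  64  65]
 [ 63  58  50  40  29  30  33  39  48  54  56  52  55  59  61  64  66  66  65  66]
 [ 66  65  60  50  38  37  46  55  60  62  63  62  63  64  64  65  68  68  67  68]]
```

Run:
```python
from plan import *
p,q=cur(); plan((.4582,-.3803,.231),down(-5.4),[((.5275,-.128,.14),down(90),10),((.5275,-.128,.03),down(90),5)])
```

```text
t 7.70 pos [ 0.459  -0.3813  0.2353] phi -5.4 tilt 0.30 F [-0.   0.5 -0.3] w 0.0852 gf 0.0 q [-0.81  0.23  0.28  1.62 -0.    2.43]
call 0
{"translation": [0.015, -0.086, 0.03], "dr": [0.0, 0.0, -0.0795]}
{"translation": [0.029, -0.082, 0.03], "dr": [0.0, 0.0, -0.0795]}
{"translation": [0.042, -0.076, 0.03], "dr": [0.0, 0.0, -0.0795]}
{"translation": [0.054, -0.068, 0.03], "dr": [0.0, 0.0, -0.0795]}
{"translation": [0.065, -0.058, 0.031], "dr": [0.0, 0.0, -0.0795]}
{"translation": [0.074, -0.047, 0.03], "dr": [0.0, 0.0, -0.0795]}
{"translation": [0.081, -0.034, 0.031], "dr": [0.0, 0.0, -0.0795]}
{"translation": [0.085, -0.02, 0.03], "dr": [0.0, 0.0, -0.0795]}
{"translation": [0.087, -0.005, 0.031], "dr": [0.0, 0.0, -0.0795]}
{"translation": [0.087, 0.009, 0.03], "dr": [0.0, 0.0, -0.0795]}
call 1
{"translation": [0.0, 0.0, 0.073], "dr": [0.0, 0.0, 0.0]}
{"translation": [0.0, 0.0, 0.073], "dr": [0.0, 0.0, 0.0]}
{"translation": [0.0, 0.0, 0.074], "dr": [0.0, 0.0, 0.0]}
{"translation": [0.0, 0.0, 0.073], "dr": [0.0, 0.0, 0.0]}
{"translation": [0.0, -0.001, 0.074], "dr": [0.0, 0.0, 0.0]}
15 rows; end [ 0.5274 -0.1279  0.03  ]
```

>>> servo_tool --rows '[{"translation": [0.015,-0.086,0],"dr": [0,0,-0.0795]},{"translation": [0.029,-0.082,0],"dr": [0,0,-0.0795]},{"translation": [0.042,-0.076,0],"dr": [0,0,-0.0795]},{"translation": [0.054,-0.068,0],"dr": [0,0,-0.0795]},{"translation": [0.065,-0.058,0],"dr": [0,0,-0.0795]},{"translation": [0.074,-0.047,0],"dr": [0,0,-0.0795]},{"translation": [0.081,-0.034,0],"dr": [0,0,-0.0795]},{"translation": [0.085,-0.02,0],"dr": [0,0,-0.0795]},{"translation": [0.087,-0.005,0],"dr": [0,0,-0.0795]},{"translation": [0.087,0.009,0],"dr": [0,0,-0.0795]}]' --claw 0.8 --grip_force 40

```text
time: 8.95
position: [0.5271, -0.127, 0.2306]
eef_rot: [0.705, 0.709, -0.001, -0.001]
wrist_force: [-1.1, -1.1, -0.6]
width: 0.0768
gripper_force: 0.0
```

>>> servo_tool --rows '[{"translation": [0,0,0.1],"dr": [0,0,0]},{"translation": [0,0,0.1],"dr": [0,0,0]},{"translation": [0,0,0.1],"dr": [0,0,0]},{"translation": [0,0,0.1],"dr": [0,0,0]},{"translation": [0,0,0.1],"dr": [0,0,0]},{"translation": [0,0,0],"dr": [0,0,0]},{"translation": [0,0,0],"dr": [0,0,0]},{"translation": [0,0,0],"dr": [0,0,0]},{"translation": [0,0,0],"dr": [0,0,0]},{"translation": [0,0,0],"dr": [0,0,0]}]'

```text
time: 10.2
position: [0.5283, -0.1284, 0.0833]
eef_rot: [0.707, 0.707, 0.0, 0.001]
wrist_force: [0.6, -0.6, 0.1]
width: 0.0768
gripper_force: 0.0
```

Run:
```python
from plan import *
p,q=cur(); plan(p,q,[((.5275,-.128,.03),down(90),5)])
```

```text
t 10.20 pos [ 0.5283 -0.1284  0.0833] phi 90.0 tilt 0.09 F [ 0.6 -0.6  0.1] w 0.0768 gf 0.0 q [-0.36  0.12 -0.15  1.3   0.    1.21]
call 0
{"translation": [0.0, -0.001, 0.036], "dr": [0.0001, 0.0001, -0.0001]}
{"translation": [0.0, 0.0, 0.035], "dr": [0.0001, 0.0, -0.0001]}
{"translation": [0.0, -0.001, 0.036], "dr": [0.0002, 0.0001, -0.0001]}
{"translation": [0.001, 0.0, 0.035], "dr": [0.0001, 0.0, 0.0]}
{"translation": [0.0, -0.001, 0.036], "dr": [0.0002, 0.0001, -0.0001]}
5 rows; end [ 0.5275 -0.1281  0.0299]
```

>>> servo_tool --rows '[{"translation": [0,0,0.044],"dr": [0,0,0]},{"translation": [0,0,0.044],"dr": [0,0,0]},{"translation": [0,0,0.044],"dr": [0,0,0]},{"translation": [0,0,0.044],"dr": [0,0,0]},{"translation": [0,0,0],"dr": [0,0,0]},{"translation": [0,0,0],"dr": [0,0,0]},{"translation": [0,0,0],"dr": [0,0,0]},{"translation": [0,0,0],"dr": [0,0,0]},{"translation": [0,0,0],"dr": [0,0,0]},{"translation": [0,0,0],"dr": [0,0,0]}]'

```text
time: 11.45
position: [0.5279, -0.1282, 0.0298]
eef_rot: [0.707, 0.707, 0.0, 0.0]
wrist_force: [0.6, -0.4, 0.6]
width: 0.0768
gripper_force: 0.0
```

>>> servo_tool --rows '[{"translation": [0,0,0],"dr": [0,0,0]},{"translation": [0,0,0],"dr": [0,0,0]},{"translation": [0,0,0],"dr": [0,0,0]},{"translation": [0,0,0],"dr": [0,0,0]},{"translation": [0,0,0],"dr": [0,0,0]},{"translation": [0,0,0],"dr": [0,0,0]},{"translation": [0,0,0],"dr": [0,0,0]},{"translation": [0,0,0],"dr": [0,0,0]},{"translation": [0,0,0],"dr": [0,0,0]},{"translation": [0,0,0],"dr": [0,0,0]}]' --claw -1

```text
time: 12.7
position: [0.528, -0.1283, 0.03]
eef_rot: [0.707, 0.707, 0.0, 0.0]
wrist_force: [-0.7, -0.7, 5.7]
width: 0.0544
gripper_force: 42.9
```

Run:
```python
from plan import *
p,q=cur()
```

```text
t 12.70 pos [ 0.528  -0.1283  0.03  ] phi 90.0 tilt 0.04 F [-0.7 -0.7  5.7] w 0.0544 gf 42.9 q [-0.36  0.16 -0.21  1.2  -0.    1.21]
```

>>> servo_tool --rows '[{"translation": [0,0,-0.08],"dr": [0,0,0]},{"translation": [0,0,-0.12],"dr": [0,0,0]},{"translation": [0,0,-0.12],"dr": [0,0,0]},{"translation": [0,0,-0.11],"dr": [0,0,0]},{"translation": [0.09,0.106,0],"dr": [0,0,0]},{"translation": [0.09,0.106,0],"dr": [0,0,0]},{"translation": [0.09,0.106,0],"dr": [0,0,0]},{"translation": [0.089,0.107,0],"dr": [0,0,0]},{"translation": [0,0,0],"dr": [0,0,0]},{"translation": [0,0,0],"dr": [0,0,0]}]'

```text
time: 13.95
position: [0.6541, -0.0206, 0.1566]
eef_rot: [0.707, 0.707, -0.001, -0.001]
wrist_force: [-0.0, 0.5, -2.0]
width: 0.0545
gripper_force: 43.1
```

Run:
```python
from plan import *; from h import *
p,q=cur()
t=shot('top','t3');s=shot('side','s3')
a=cv2.resize(t[110:190,190:310,::-1],None,fx=4,fy=4,interpolation=cv2.INTER_CUBIC)
b=cv2.resize(s[120:240,160:290,::-1],None,fx=3.69,fy=3.69,interpolation=cv2.INTER_CUBIC)
H=320
b=cv2.resize(s[140:220,180:260,::-1],None,fx=4,fy=4,interpolation=cv2.INTER_CUBIC)
cv2.imwrite('pics/c5.png',cv2.convertScaleAbs(np.hstack([a,b]),alpha=1.4))
```

```text
t 13.95 pos [ 0.6541 -0.0206  0.1566] phi 90.0 tilt 0.23 F [-0.   0.5 -2. ] w 0.0545 gf 43.1 q [-0.13  0.39  0.32  1.51 -0.    1.44]
```

View pics/c5.png

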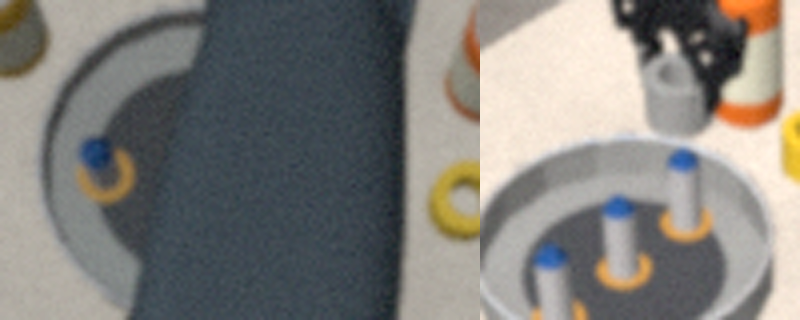

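>>> servo_tool --rows '[{"translation": [0,0,0.03],"dr": [0,0,0]},{"translation": [0,0,0.03],"dr": [0,0,0]},{"translation": [0,0,0.03],"dr": [0,0,0]},{"translation": [0,0,0.03],"dr": [0,0,0]},{"translation": [0,0,0.02],"dr": [0,0,0]},{"translation": [0,0,0.01],"dr": [0,0,0]},{"translation": [0,0,0.01],"dr": [0,0,0]},{"translation": [0,0,0.01],"dr": [0,0,0]},{"translation": [0,0,0],"dr": [0,0,0]},{"translation": [0,0,0],"dr": [0,0,0]}]'

```text
time: 15.3
position: [0.6555, -0.0206, 0.1078]
eef_rot: [0.707, 0.707, 0.0, 0.0]
wrist_force: [0.8, -0.4, -0.6]
width: 0.0545
gripper_force: 43.1
```

>>> servo_tool --rows '[{"translation": [0,0,0.01],"dr": [0,0,0]},{"translation": [0,0,0.01],"dr": [0,0,0]},{"translation": [0,0,0.01],"dr": [0,0,0]},{"translation": [0,0,0.01],"dr": [0,0,0]},{"translation": [0,0,0.01],"dr": [0,0,0]},{"translation": [0,0,0.01],"dr": [0,0,0]},{"translation": [0,0,0.01],"dr": [0,0,0]},{"translation": [0,0,0.01],"dr": [0,0,0]},{"translation": [0,0,0],"dr": [0,0,0]},{"translation": [0,0,0],"dr": [0,0,0]}]'

```text
time: 16.55
position: [0.6559, -0.0217, 0.0836]
eef_rot: [0.708, 0.707, -0.0, 0.001]
wrist_force: [1.2, -4.8, 0.7]
width: 0.0543
gripper_force: 43.3
```

>>> servo_tool --rows '[{"translation": [-0.003,0,0],"dr": [0,0,0]},{"translation": [-0.003,0,0.01],"dr": [0,0,0]},{"translation": [0,0,0.016],"dr": [0,0,0]},{"translation": [0,0,0.016],"dr": [0,0,0]},{"translation": [0,0,0.016],"dr": [0,0,0]},{"translation": [0,0,0.016],"dr": [0,0,0]},{"translation": [0,0,0.016],"dr": [0,0,0]},{"translation": [0,0,0.016],"dr": [0,0,0]},{"translation": [0,0,0.016],"dr": [0,0,0]},{"translation": [0,0,0.01],"dr": [0,0,0]}]'

```text
time: 17.8
position: [0.6553, -0.0224, 0.0437]
eef_rot: [0.707, 0.707, -0.0, -0.0]
wrist_force: [2.1, -1.8, 0.2]
width: 0.0548
gripper_force: 43.3
```

>>> servo_tool --rows '[{"translation": [0,0,0.006],"dr": [0,0,0]},{"translation": [0,0,0.006],"dr": [0,0,0]},{"translation": [0,0,0.005],"dr": [0,0,0]},{"translation": [0,0,0.005],"dr": [0,0,0]},{"translation": [0,0,0.003],"dr": [0,0,0]},{"translation": [0,0,0.003],"dr": [0,0,0]},{"translation": [0,0,0],"dr": [0,0,0]},{"translation": [0,0,0],"dr": [0,0,0]},{"translation": [0,0,0],"dr": [0,0,0]},{"translation": [0,0,0],"dr": [0,0,0]}]'

```text
time: 19.05
position: [0.6553, -0.0224, 0.0355]
eef_rot: [0.707, 0.707, 0.0, -0.0]
wrist_force: [2.2, -2.3, -1.7]
width: 0.0543
gripper_force: 43.2
```

>>> servo_tool --rows '[{"translation": [0,0,0.003],"dr": [0,0,0]},{"translation": [0,0,0.002],"dr": [0,0,0]},{"translation": [0,0,0.002],"dr": [0,0,0]},{"translation": [0,0,0],"dr": [0,0,0]},{"translation": [0,0,0],"dr": [0,0,0]},{"translation": [0,0,0],"dr": [0,0,0]},{"translation": [0,0,0],"dr": [0,0,0]},{"translation": [0,0,0],"dr": [0,0,0]},{"translation": [0,0,0],"dr": [0,0,0]},{"translation": [0,0,0],"dr": [0,0,0]}]'

```text
time: 20.3
position: [0.6554, -0.0224, 0.035]
eef_rot: [0.707, 0.707, 0.0, 0.0]
wrist_force: [0.0, -2.8, 6.1]
width: 0.0544
gripper_force: 43.8
```

>>> servo_tool --rows '[{"translation": [0,0,0],"dr": [0,0,0]},{"translation": [0,0,0],"dr": [0,0,0]},{"translation": [0,0,0],"dr": [0,0,0]},{"translation": [0,0,0],"dr": [0,0,0]},{"translation": [0,0,-0.02],"dr": [0,0,0]},{"translation": [0,0,-0.08],"dr": [0,0,0]},{"translation": [0,0,-0.12],"dr": [0,0,0]},{"translation": [0,0,-0.12],"dr": [0,0,0]},{"translation": [0,0,-0.12],"dr": [0,0,0]},{"translation": [0,0,-0.05],"dr": [0,0,0]}]' --claw 0.8

```text
time: 21.55
position: [0.6567, -0.0225, 0.1903]
eef_rot: [0.707, 0.707, 0.002, 0.002]
wrist_force: [0.4, -0.9, 0.2]
width: 0.0766
gripper_force: 0.0
```

>>> servo_tool --rows '[{"translation": [0.034,-0.142,0],"dr": [0,0,0]},{"translation": [0.035,-0.142,0],"dr": [0,0,0]},{"translation": [0.035,-0.142,0],"dr": [0,0,0]},{"translation": [0.035,-0.142,0],"dr": [0,0,0]},{"translation": [0.035,-0.142,0],"dr": [0,0,0]},{"translation": [0,0,0.1],"dr": [0,0,0]},{"translation": [0,0,0.1],"dr": [0,0,0]},{"translation": [0,0,0.1],"dr": [0,0,0]},{"translation": [0,0,0],"dr": [0,0,0]},{"translation": [0,0,0],"dr": [0,0,0]}]'

```text
time: 22.8
position: [0.4427, 0.03, 0.0972]
eef_rot: [0.707, 0.707, 0.0, 0.0]
wrist_force: [0.6, 2.0, 0.7]
width: 0.077
gripper_force: 0.0
```

Run:
```python
from plan import *; from h import *
p,q=cur()
t=shot('top','t4');s=shot('side','s4')
show('top',t,('red','sleeve'));show('side',s,('red','sleeve'))
```

```text
t 22.80 pos [0.4427 0.03   0.0972] phi 89.9 tilt 0.03 F [0.6 2.  0.7] w 0.0770 gf 0.0 q [-0.08 -0.15 -0.38  1.33  0.    1.49]
top red px 203.2 216.3 area 271/202 xy 0.4545 0.1610
top red px 283.5 218.3 area 267/197 xy 0.4499 -0.0835
top red px 270.2 278.9 area 101/113 xy 0.2691 -0.0430
top sleeve px 239.6 149.6 area 4688/2420 xy 0.6608 0.0517
top sleeve px 361.7 157.9 area 403/116 xy 0.6365 -0.3238
top sleeve px 383.6 216.1 area 1812/850 xy 0.4580 -0.3844
top sleeve px 386.5 215.6 area 393/313 xy 0.4595 -0.3930
top sleeve px 326.1 224.2 area 225/158 xy 0.4326 -0.2108
top sleeve px 210.0 251.5 area 138/73 xy 0.3489 0.1372
top sleeve px 168.7 260.2 area 381/227 xy 0.3220 0.2604
top sleeve px 373.7 262.8 area 332/249 xy 0.3189 -0.3499
top sleeve px 460.3 306.9 area 1569/288 xy 0.1936 -0.5984
top sleeve px 394.1 287.2 area 354/246 xy 0.2485 -0.4075
top sleeve px 199.1 306.7 area 45/46 xy 0.1877 0.1664
side red px 369.1 188.8 area 166/180 xy 0.3252 -0.3574
side red px 395.0 189.5 area 151/162 xy 0.2566 -0.4161
side red px 291.7 214.3 area 185/178 xy 0.4443 -0.0845
side red px 321.7 252.4 area 197/210 xy 0.2772 -0.0234
side red px 235.7 256.4 area 310/321 xy 0.4554 0.1611
side sleeve px 264.6 158.6 area 290/141 xy 0.6919 -0.2289
side sleeve px 339.2 166.2 area 859/582 xy 0.4664 -0.3782
side sleeve px 230.1 179.5 area 83/68 xy 0.7036 -0.0633
side sleeve px 369.1 188.9 area 245/264 xy 0.3215 -0.3496
side sleeve px 215.6 208.3 area 1496/960 xy 0.6390 0.0676
side sleeve px 91.6 278.7 area 180/74 xy 0.6960 0.5093
```

Run:
```python
import numpy as np,cv2
t=np.load('pics/t4.npy'); s=np.load('pics/s4.npy')
a=cv2.resize(t[120:290,160:330,::-1],None,fx=2.35,fy=2.35,interpolation=cv2.INTER_CUBIC)
b=cv2.resize(s[140:310,190:360,::-1],None,fx=2.35,fy=2.35,interpolation=cv2.INTER_CUBIC)
cv2.imwrite('pics/c6.png',cv2.convertScaleAbs(np.hstack([a,b]),alpha=1.4))
```

```text
(no output)
```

View pics/c6.png

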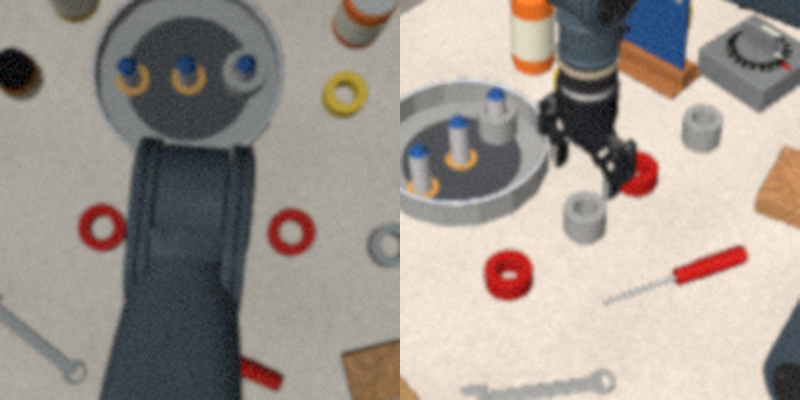

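>>> servo_tool --rows '[{"translation": [0,0,0.056],"dr": [0,0,0]},{"translation": [0,0,0.056],"dr": [0,0,0]},{"translation": [0,0,0.056],"dr": [0,0,0]},{"translation": [0,0,0.056],"dr": [0,0,0]},{"translation": [0,0,0],"dr": [0,0,0]},{"translation": [0,0,0],"dr": [0,0,0]},{"translation": [0,0,0],"dr": [0,0,0]},{"translation": [0,0,0],"dr": [0,0,0]},{"translation": [0,0,0],"dr": [0,0,0]},{"translation": [0,0,0],"dr": [0,0,0]}]'

```text
time: 24.15
position: [0.4425, 0.03, 0.0295]
eef_rot: [0.707, 0.707, 0.0, 0.0]
wrist_force: [0.5, 0.3, -0.2]
width: 0.0767
gripper_force: 0.0
```

>>> servo_tool --rows '[{"translation": [0,0,0],"dr": [0,0,0]},{"translation": [0,0,0],"dr": [0,0,0]},{"translation": [0,0,0],"dr": [0,0,0]},{"translation": [0,0,0],"dr": [0,0,0]},{"translation": [0,0,0],"dr": [0,0,0]},{"translation": [0,0,0],"dr": [0,0,0]},{"translation": [0,0,0],"dr": [0,0,0]},{"translation": [0,0,0],"dr": [0,0,0]},{"translation": [0,0,0],"dr": [0,0,0]},{"translation": [0,0,0],"dr": [0,0,0]}]' --claw -1

```text
time: 25.4
position: [0.4428, 0.03, 0.0298]
eef_rot: [0.707, 0.707, 0.0, 0.0]
wrist_force: [-0.4, -0.3, 3.6]
width: 0.0557
gripper_force: 42.9
```

>>> servo_tool --rows '[{"translation": [0,0,-0.08],"dr": [0,0,0]},{"translation": [0,0,-0.12],"dr": [0,0,0]},{"translation": [0,0,-0.12],"dr": [0,0,0]},{"translation": [0,0,-0.11],"dr": [0,0,0]},{"translation": [0.065,0.139,0],"dr": [0,0,0]},{"translation": [0.065,0.139,0],"dr": [0,0,0]},{"translation": [0.065,0.139,0],"dr": [0,0,0]},{"translation": [0.065,0.14,0],"dr": [0,0,0]},{"translation": [0.065,0.14,0],"dr": [0,0,0]},{"translation": [0,0,0],"dr": [0,0,0]}]'

```text
time: 26.65
position: [0.652, 0.1284, 0.1525]
eef_rot: [0.707, 0.707, -0.003, -0.002]
wrist_force: [-0.7, -0.0, -1.5]
width: 0.0556
gripper_force: 43.1
```

>>> servo_tool --rows '[{"translation": [0,0,0],"dr": [0,0,0]},{"translation": [0,0,0.04],"dr": [0,0,0]},{"translation": [0,0,0.04],"dr": [0,0,0]},{"translation": [0,0,0.03],"dr": [0,0,0]},{"translation": [0,0,0.02],"dr": [0,0,0]},{"translation": [0,0,0.01],"dr": [0,0,0]},{"translation": [0,0,0.01],"dr": [0,0,0]},{"translation": [0,0,0.01],"dr": [0,0,0]},{"translation": [0,0,0.01],"dr": [0,0,0]},{"translation": [0,0,0],"dr": [0,0,0]}]'

```text
time: 27.9
position: [0.6514, 0.1273, 0.1069]
eef_rot: [0.707, 0.707, -0.0, -0.0]
wrist_force: [0.1, 0.0, -1.6]
width: 0.0553
gripper_force: 43.1
```

>>> servo_tool --rows '[{"translation": [0,0,0.01],"dr": [0,0,0]},{"translation": [0,0,0.01],"dr": [0,0,0]},{"translation": [0,0,0.01],"dr": [0,0,0]},{"translation": [0,0,0.01],"dr": [0,0,0]},{"translation": [0,0,0.01],"dr": [0,0,0]},{"translation": [0,0,0.01],"dr": [0,0,0]},{"translation": [0,0,0.01],"dr": [0,0,0]},{"translation": [0,0,0.01],"dr": [0,0,0]},{"translation": [0,0,0],"dr": [0,0,0]},{"translation": [0,0,0],"dr": [0,0,0]}]'

```text
time: 29.15
position: [0.6516, 0.1273, 0.0834]
eef_rot: [0.707, 0.707, 0.0, 0.0]
wrist_force: [0.8, -0.2, -1.0]
width: 0.0555
gripper_force: 43.1
```

Free fit; carry on down, slowly at the end.

>>> servo_tool --rows '[{"translation": [0,0,0.01],"dr": [0,0,0]},{"translation": [0,0,0.016],"dr": [0,0,0]},{"translation": [0,0,0.016],"dr": [0,0,0]},{"translation": [0,0,0.016],"dr": [0,0,0]},{"translation": [0,0,0.016],"dr": [0,0,0]},{"translation": [0,0,0.016],"dr": [0,0,0]},{"translation": [0,0,0.016],"dr": [0,0,0]},{"translation": [0,0,0.016],"dr": [0,0,0]},{"translation": [0,0,0.01],"dr": [0,0,0]},{"translation": [0,0,0],"dr": [0,0,0]}]'

```text
time: 30.4
position: [0.6513, 0.1273, 0.0433]
eef_rot: [0.707, 0.707, -0.0, -0.0]
wrist_force: [-0.1, 0.3, -1.6]
width: 0.0553
gripper_force: 43.1
```

>>> servo_tool --rows '[{"translation": [0,0,0.006],"dr": [0,0,0]},{"translation": [0,0,0.006],"dr": [0,0,0]},{"translation": [0,0,0.005],"dr": [0,0,0]},{"translation": [0,0,0.004],"dr": [0,0,0]},{"translation": [0,0,0.004],"dr": [0,0,0]},{"translation": [0,0,0.003],"dr": [0,0,0]},{"translation": [0,0,0],"dr": [0,0,0]},{"translation": [0,0,0],"dr": [0,0,0]},{"translation": [0,0,0],"dr": [0,0,0]},{"translation": [0,0,0],"dr": [0,0,0]}]'

```text
time: 31.65
position: [0.6516, 0.1273, 0.0354]
eef_rot: [0.707, 0.707, 0.0, 0.0]
wrist_force: [0.6, -0.5, -1.2]
width: 0.0559
gripper_force: 43.1
```

>>> servo_tool --rows '[{"translation": [0,0,0.003],"dr": [0,0,0]},{"translation": [0,0,0.002],"dr": [0,0,0]},{"translation": [0,0,0.002],"dr": [0,0,0]},{"translation": [0,0,0],"dr": [0,0,0]},{"translation": [0,0,0],"dr": [0,0,0]},{"translation": [0,0,0],"dr": [0,0,0]},{"translation": [0,0,0],"dr": [0,0,0]},{"translation": [0,0,0],"dr": [0,0,0]},{"translation": [0,0,0],"dr": [0,0,0]},{"translation": [0,0,0],"dr": [0,0,0]}]'

```text
time: 32.9
position: [0.6517, 0.1273, 0.0348]
eef_rot: [0.707, 0.707, 0.0, 0.0]
wrist_force: [-2.6, -0.1, 6.4]
width: 0.0556
gripper_force: 43.7
```

>>> servo_tool --rows '[{"translation": [0,0,0],"dr": [0,0,0]},{"translation": [0,0,0],"dr": [0,0,0]},{"translation": [0,0,0],"dr": [0,0,0]},{"translation": [0,0,0],"dr": [0,0,0]},{"translation": [0,0,-0.02],"dr": [0,0,0]},{"translation": [0,0,-0.08],"dr": [0,0,0]},{"translation": [0,0,-0.12],"dr": [0,0,0]},{"translation": [0,0,-0.12],"dr": [0,0,0]},{"translation": [0,0,-0.12],"dr": [0,0,0]},{"translation": [0,0,-0.05],"dr": [0,0,0]}]' --claw 0.8

```text
time: 34.15
position: [0.653, 0.1275, 0.19]
eef_rot: [0.707, 0.707, 0.002, 0.002]
wrist_force: [0.5, -0.3, 1.0]
width: 0.0765
gripper_force: 0.0
```

>>> servo_tool --rows '[{"translation": [-0.141,-0.091,0],"dr": [0,0,0]},{"translation": [-0.141,-0.091,0],"dr": [0,0,0]},{"translation": [-0.141,-0.091,0],"dr": [0,0,0]},{"translation": [-0.141,-0.091,0],"dr": [0,0,0]},{"translation": [-0.141,-0.091,0],"dr": [0,0,0]},{"translation": [-0.141,-0.092,0],"dr": [0,0,0]},{"translation": [-0.141,-0.092,0],"dr": [0,0,0]},{"translation": [-0.14,-0.092,0],"dr": [0,0,0]},{"translation": [0,0,0],"dr": [0,0,0]},{"translation": [0,0,0],"dr": [0,0,0]}]'

```text
time: 35.4
position: [0.4319, -0.2102, 0.1857]
eef_rot: [0.708, 0.707, 0.0, -0.001]
wrist_force: [0.6, -0.2, 0.6]
width: 0.0769
gripper_force: 0.0
```

Run:
```python
from plan import *; from h import *
p,q=cur()
t=shot('top','t5');s=shot('side','s5')
show('top',t,('red','sleeve','blue'));show('side',s,('red','blue'))
c=proj('side',(.4325,-.2108,.045)); print('C expected side px',c)
a=cv2.resize(t[120:290,160:330,::-1],None,fx=2.35,fy=2.35,interpolation=cv2.INTER_CUBIC)
b=cv2.resize(s[120:290,190:360,::-1],None,fx=2.35,fy=2.35,interpolation=cv2.INTER_CUBIC)
cv2.imwrite('pics/c7.png',cv2.convertScaleAbs(np.hstack([a,b]),alpha=1.4))
```

```text
t 35.40 pos [ 0.4319 -0.2102  0.1857] phi 89.9 tilt 0.07 F [ 0.6 -0.2  0.6] w 0.0769 gf 0.0 q [-0.59 -0.07 -0.14  1.51  0.    0.98]
top red px 202.9 216.2 area 261/195 xy 0.4547 0.1620
top red px 283.5 218.3 area 265/194 xy 0.4500 -0.0836
top red px 264.0 276.1 area 179/197 xy 0.2771 -0.0246
top sleeve px 239.7 151.5 area 4803/2917 xy 0.6549 0.0514
top sleeve px 362.4 155.9 area 391/108 xy 0.6429 -0.3261
top sleeve px 330.9 211.1 area 81/61 xy 0.4722 -0.2261
top sleeve px 419.1 241.5 area 243/100 xy 0.3827 -0.4871
top sleeve px 168.9 260.4 area 424/231 xy 0.3215 0.2597
top sleeve px 460.3 306.9 area 1571/300 xy 0.1936 -0.5984
top sleeve px 396.4 288.0 area 277/188 xy 0.2462 -0.4144
top blue px 357.3 165.2 area 696/692 xy 0.6020 -0.2936
top blue px 238.7 146.9 area 43/52 xy 0.6551 0.0525
top blue px 213.7 148.0 area 30/40 xy 0.6514 0.1258
top blue px 264.2 147.0 area 30/40 xy 0.6549 -0.0225
top blue px 460.3 307.0 area 1179/1200 xy 0.2024 -0.5682
side red px 289.8 213.4 area 253/271 xy 0.4513 -0.0832
side red px 321.0 252.6 area 183/196 xy 0.2784 -0.0213
side red px 235.7 256.4 area 310/319 xy 0.4554 0.1611
side blue px 294.8 144.7 area 916/914 xy 0.6183 -0.3078
side blue px 230.4 179.6 area 13/20 xy 0.6552 -0.0198
side blue px 214.2 191.6 area 16/24 xy 0.6528 0.0556
side blue px 197.1 203.6 area 26/35 xy 0.6522 0.1295
side blue px 92.5 279.5 area 65/61 xy 0.6451 0.5220
C expected side px [319.19205621 189.45612114]
```

View pics/c7.png

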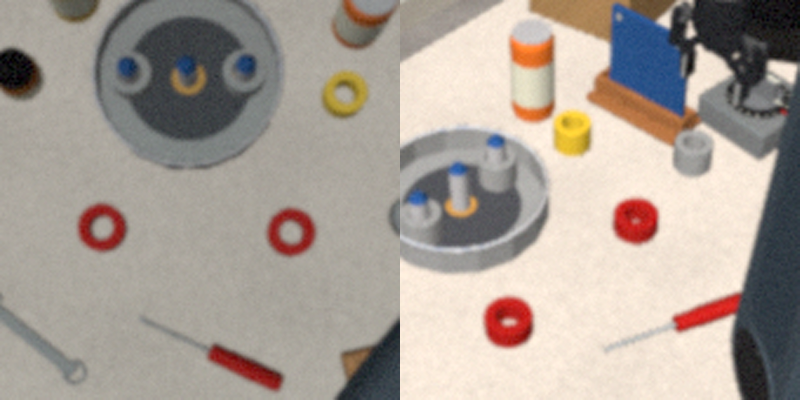

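Run:
```python
from h import *
s=np.load('pics/s5.npy'); f=cv2.GaussianBlur(s,(0,0),1).astype(float); m=(f[...,2]>f[...,0]-12)&(f[...,0]<190)
k=np.zeros_like(m); k[172:200,298:332]=m[172:200,298:332]
for u,v,a,_ in blobs(k,40): print(u,v,a,onz('side',u,v,.0225))
s0=np.load('pics/side0.npy'); f=cv2.GaussianBlur(s0,(0,0),1).astype(float); m=(f[...,2]>f[...,0]-12)&(f[...,0]<190)
k=np.zeros_like(m); k[178:212,300:336]=m[178:212,300:336]
for u,v,a,_ in blobs(k,40): print('was',u,v,a,onz('side',u,v,.0225))
```

```text
327.1418439716312 174.709219858156 47.0 [ 0.4709095  -0.31120224  0.0225    ]
314.52030812324927 184.9971988795518 238.0 [ 0.47096364 -0.23859065  0.0225    ]
was 317.9579409918393 194.43942247332077 265.5 [ 0.43387128 -0.20913882  0.0225    ]
```

>>> servo_tool --rows '[{"translation": [0.1,0.0,0],"dr": [0,0,0]},{"translation": [0.15,0.0,0],"dr": [0,0,0]},{"translation": [0.15,0.0,0],"dr": [0,0,0]},{"translation": [0.1,0.0,0],"dr": [0,0,0]},{"translation": [0,0,0],"dr": [0,0,-0.075]},{"translation": [0,0,0],"dr": [0,0,-0.075]},{"translation": [0,0,0],"dr": [0,0,-0.075]},{"translation": [0,0,0],"dr": [0,0,-0.075]},{"translation": [0,0,0],"dr": [0,0,-0.075]},{"translation": [0,0,0],"dr": [0,0,0]}]'

```text
time: 36.75
position: [0.4324, -0.0594, 0.1861]
eef_rot: [0.383, 0.924, 0.0, -0.0]
wrist_force: [0.0, 0.1, 0.7]
width: 0.0768
gripper_force: 0.0
```

Run:
```python
from plan import *; from h import *
p,q=cur()
t=shot('top','t6');s=shot('side','s6')
show('top',t,('red','sleeve'));show('side',s,('red','sleeve'))
```

```text
t 36.75 pos [ 0.4324 -0.0594  0.1861] phi 135.0 tilt 0.02 F [0.  0.1 0.7] w 0.0768 gf 0.0 q [-0.29 -0.19 -0.24  1.52  0.    0.49]
top red px 202.9 216.2 area 263/197 xy 0.4547 0.1619
top sleeve px 239.8 151.1 area 4870/2955 xy 0.6562 0.0512
top sleeve px 361.4 157.9 area 431/118 xy 0.6366 -0.3228
top sleeve px 383.4 216.1 area 1829/872 xy 0.4581 -0.3837
top sleeve px 330.9 224.7 area 499/189 xy 0.4311 -0.2253
top sleeve px 386.5 215.5 area 390/317 xy 0.4598 -0.3932
top sleeve px 262.8 229.9 area 47/44 xy 0.4141 -0.0205
top sleeve px 169.3 260.7 area 408/218 xy 0.3205 0.2586
top sleeve px 373.8 262.8 area 330/254 xy 0.3190 -0.3504
top sleeve px 460.3 306.9 area 1569/298 xy 0.1935 -0.5984
top sleeve px 394.1 287.2 area 356/255 xy 0.2484 -0.4076
side red px 369.1 188.8 area 166/179 xy 0.3251 -0.3576
side red px 289.8 213.4 area 252/270 xy 0.4512 -0.0832
side red px 321.9 252.3 area 194/208 xy 0.2771 -0.0240
side red px 235.7 256.4 area 309/321 xy 0.4556 0.1611
side sleeve px 286.9 131.3 area 317/123 xy 0.7405 -0.4136
side sleeve px 381.6 166.4 area 1789/138 xy 0.3525 -0.4821
side sleeve px 311.0 146.7 area 100/47 xy 0.6109 -0.4000
side sleeve px 338.4 166.4 area 877/615 xy 0.4682 -0.3754
side sleeve px 230.1 179.6 area 83/67 xy 0.7035 -0.0632
side sleeve px 369.1 188.8 area 244/264 xy 0.3216 -0.3497
side sleeve px 214.1 209.1 area 1648/984 xy 0.6397 0.0735
side sleeve px 346.0 267.4 area 197/80 xy 0.1882 -0.0208
side sleeve px 91.6 278.7 area 180/74 xy 0.6960 0.5093
```

Run:
```python
from h import *
t=np.load('pics/t6.npy'); e=proj('top',(.4695,-.240,.0225)); print(e)
u,v=e.round().astype(int)
m=masks(t)['sleeve']; k=np.zeros_like(m); k[v-13:v+14,u-13:u+14]=m[v-13:v+14,u-13:u+14]
for b in blobs(k,20): print(b,onz('top',b[0],b[1],.0225))
print('\n'.join(''.join('#' if x else '.' for x in r) for r in m[v-18:v+25,u-25:u+20]))
s=np.load('pics/s6.npy'); f=cv2.GaussianBlur(s,(0,0),1).astype(float); m=(f[...,2]>f[...,0]-12)&(f[...,0]<190)
k=np.zeros_like(m); k[172:200,298:330]=m[172:200,298:330]
for b in blobs(k,40): print(b,onz('side',b[0],b[1],.0225))
```

```text
[335.54512321 212.00063711]
(335.6348195329087, 212.98443029016275, 235.5, np.int32(139)) [ 0.46652506 -0.2402084   0.0225    ]
.............................................
.............................................
.............................................
.............................................
.............................................
.............................................
.............................................
.......................#.....................
.......................#.....................
.......................##....................
.......................#######...............
......................#########..............
......................##########.............
.....................##....######............
.....................#......#####............
....................##.......#####...........
....................#........#####...........
....................#.........####...........
....................#.........####...........
....................#.........####...........
....................#........#####...........
......
[... 503 characters left out ...]
............#.............................
..............##.............................
..............##.............................
..............#..............................
.............##..............................
.............##..............................
.............#...............................
.............#...............................
.............#...............................
............##...............................
............#................................
(313.6216060080878, 183.65280184864238, 288.5, np.int32(294)) [ 0.47741149 -0.24193907  0.0225    ]
(325.8020833333333, 174.22916666666666, 32.0, np.int32(43)) [ 0.47590803 -0.310074    0.0225    ]
```

Run:
```python
from plan import *
plan((.4324,-.0594,.1861),down(135),[((.4705,-.241,.185),down(135),5),((.4705,-.241,.03),down(135),4)])
```

```text
call 0
{"translation": [-0.104, -0.068, 0.001], "dr": [0.0, 0.0, 0.0]}
{"translation": [-0.103, -0.068, 0.001], "dr": [0.0, 0.0, 0.0]}
{"translation": [-0.104, -0.067, 0.001], "dr": [0.0, 0.0, 0.0]}
{"translation": [-0.103, -0.068, 0.0], "dr": [0.0, 0.0, 0.0]}
{"translation": [-0.104, -0.067, 0.001], "dr": [0.0, 0.0, 0.0]}
{"translation": [0.0, 0.0, 0.129], "dr": [0.0, 0.0, 0.0]}
{"translation": [0.0, 0.0, 0.129], "dr": [0.0, 0.0, 0.0]}
{"translation": [0.0, 0.0, 0.129], "dr": [0.0, 0.0, 0.0]}
{"translation": [0.0, 0.0, 0.129], "dr": [0.0, 0.0, 0.0]}
9 rows; end [ 0.4706 -0.241   0.0301]
```

>>> servo_tool --rows '[{"translation": [-0.104,-0.068,0],"dr": [0,0,0]},{"translation": [-0.103,-0.068,0],"dr": [0,0,0]},{"translation": [-0.104,-0.067,0],"dr": [0,0,0]},{"translation": [-0.103,-0.068,0],"dr": [0,0,0]},{"translation": [-0.104,-0.067,0],"dr": [0,0,0]},{"translation": [0,0,0.1],"dr": [0,0,0]},{"translation": [0,0,0.1],"dr": [0,0,0]},{"translation": [0,0,0.1],"dr": [0,0,0]},{"translation": [0,0,0],"dr": [0,0,0]},{"translation": [0,0,0],"dr": [0,0,0]}]'

```text
time: 38.1
position: [0.4707, -0.2424, 0.0973]
eef_rot: [0.383, 0.924, -0.0, 0.001]
wrist_force: [0.1, 0.1, 1.0]
width: 0.0772
gripper_force: 0.0
```

>>> servo_tool --rows '[{"translation": [0,0,0.06],"dr": [0,0,0]},{"translation": [0,0,0.06],"dr": [0,0,0]},{"translation": [0,0,0.05],"dr": [0,0,0]},{"translation": [0,0,0.04],"dr": [0,0,0]},{"translation": [0,0,0.008],"dr": [0,0,0]},{"translation": [0,0,0],"dr": [0,0,0]},{"translation": [0,0,0],"dr": [0,0,0]},{"translation": [0,0,0],"dr": [0,0,0]},{"translation": [0,0,0],"dr": [0,0,0]},{"translation": [0,0,0],"dr": [0,0,0]}]'

```text
time: 39.35
position: [0.4702, -0.2423, 0.031]
eef_rot: [0.383, 0.924, -0.0, 0.0]
wrist_force: [-0.2, -0.1, -0.2]
width: 0.0767
gripper_force: 0.0
```

Run:
```python
from plan import *; from h import *
p,q=cur()
s=shot('side','s7')
b=cv2.resize(s[140:230,270:380,::-1],None,fx=5,fy=5,interpolation=cv2.INTER_CUBIC)
cv2.imwrite('pics/c8.png',cv2.convertScaleAbs(b,alpha=1.4))
```

```text
t 39.35 pos [ 0.4702 -0.2423  0.031 ] phi 135.0 tilt 0.02 F [-0.2 -0.1 -0.2] w 0.0767 gf 0.0 q [-0.6   0.12 -0.25  1.2  -0.    0.18]
```

View pics/c8.png

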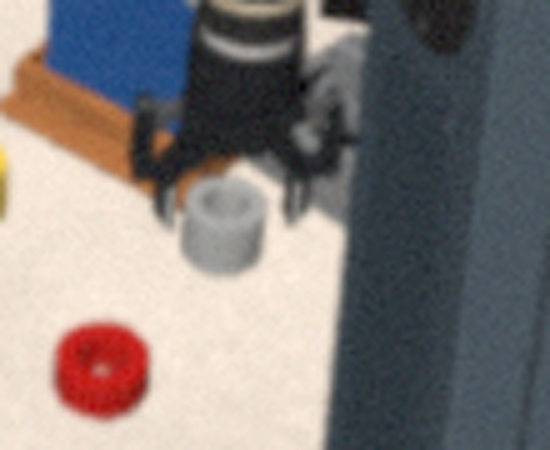

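>>> servo_tool --rows '[{"translation": [0.005,0,0.002],"dr": [0,0,0]},{"translation": [0,0,0],"dr": [0,0,0]},{"translation": [0,0,0],"dr": [0,0,0]},{"translation": [0,0,0],"dr": [0,0,0]},{"translation": [0,0,0],"dr": [0,0,0]},{"translation": [0,0,0],"dr": [0,0,0]},{"translation": [0,0,0],"dr": [0,0,0]},{"translation": [0,0,0],"dr": [0,0,0]},{"translation": [0,0,0],"dr": [0,0,0]},{"translation": [0,0,0],"dr": [0,0,0]}]' --claw -1

```text
time: 40.65
position: [0.4695, -0.2412, 0.0307]
eef_rot: [0.383, 0.924, 0.0, 0.0]
wrist_force: [-0.5, 0.7, 5.0]
width: 0.0553
gripper_force: 42.9
```

Run:
```python
from plan import *
p,q=cur(); plan(p,q,[((p[0],p[1],.16),down(135),4),((.6535,.053,.16),down(90),7)])
```

```text
t 40.65 pos [ 0.4695 -0.2412  0.0307] phi 135.0 tilt 0.05 F [-0.5  0.7  5. ] w 0.0553 gf 42.9 q [-0.6   0.12 -0.26  1.19  0.    0.18]
call 0
{"translation": [0.0, 0.0, -0.108], "dr": [0.0001, 0.0001, -0.0001]}
{"translation": [0.0, 0.0, -0.108], "dr": [0.0001, 0.0001, -0.0001]}
{"translation": [0.0, 0.0, -0.107], "dr": [0.0, 0.0001, -0.0001]}
{"translation": [0.0, 0.0, -0.108], "dr": [0.0001, 0.0, 0.0]}
{"translation": [0.037, 0.161, 0.0], "dr": [0.0, 0.0, 0.0536]}
{"translation": [0.055, 0.156, 0.0], "dr": [0.0, 0.0, 0.0536]}
{"translation": [0.072, 0.149, 0.0], "dr": [0.0, 0.0, 0.0536]}
{"translation": [0.088, 0.14, 0.0], "dr": [0.0, 0.0, 0.0535]}
{"translation": [0.103, 0.129, 0.0], "dr": [0.0, 0.0, 0.0536]}
{"translation": [0.117, 0.116, 0.0], "dr": [0.0, 0.0, 0.0535]}
call 1
{"translation": [0.13, 0.103, 0.0], "dr": [0.0, 0.0, 0.0536]}
11 rows; end [0.6536 0.0531 0.16  ]
```

>>> servo_tool --rows '[{"translation": [0,0,-0.108],"dr": [0,0,0]},{"translation": [0,0,-0.108],"dr": [0,0,0]},{"translation": [0,0,-0.107],"dr": [0,0,0]},{"translation": [0,0,-0.108],"dr": [0,0,0]},{"translation": [0.037,0.161,0],"dr": [0,0,0.0536]},{"translation": [0.055,0.156,0],"dr": [0,0,0.0536]},{"translation": [0.072,0.149,0],"dr": [0,0,0.0536]},{"translation": [0.088,0.14,0],"dr": [0,0,0.0536]},{"translation": [0.103,0.129,0],"dr": [0,0,0.0536]},{"translation": [0.117,0.116,0],"dr": [0,0,0.0535]}]'

```text
time: 41.9
position: [0.6269, 0.0118, 0.1574]
eef_rot: [0.668, 0.744, -0.001, -0.001]
wrist_force: [0.5, -1.0, -0.7]
width: 0.0551
gripper_force: 43.2
```

>>> servo_tool --rows '[{"translation": [0.13,0.103,0],"dr": [0,0,0.0536]},{"translation": [0,0,0],"dr": [0,0,0]},{"translation": [0,0,0],"dr": [0,0,0]},{"translation": [0,0,0.04],"dr": [0,0,0]},{"translation": [0,0,0.04],"dr": [0,0,0]},{"translation": [0,0,0.02],"dr": [0,0,0]},{"translation": [0,0,0.01],"dr": [0,0,0]},{"translation": [0,0,0],"dr": [0,0,0]},{"translation": [0,0,0],"dr": [0,0,0]},{"translation": [0,0,0],"dr": [0,0,0]}]'

```text
time: 43.15
position: [0.6539, 0.053, 0.1271]
eef_rot: [0.707, 0.707, 0.0, 0.0]
wrist_force: [-0.1, 0.4, -2.0]
width: 0.0556
gripper_force: 43.3
```

>>> servo_tool --rows '[{"translation": [0,0,0.02],"dr": [0,0,0]},{"translation": [0,0,0.01],"dr": [0,0,0]},{"translation": [0,0,0.01],"dr": [0,0,0]},{"translation": [0,0,0.01],"dr": [0,0,0]},{"translation": [0,0,0.01],"dr": [0,0,0]},{"translation": [0,0,0.01],"dr": [0,0,0]},{"translation": [0,0,0.01],"dr": [0,0,0]},{"translation": [0,0,0.01],"dr": [0,0,0]},{"translation": [0,0,0],"dr": [0,0,0]},{"translation": [0,0,0],"dr": [0,0,0]}]'

```text
time: 44.4
position: [0.6535, 0.053, 0.0996]
eef_rot: [0.707, 0.707, 0.0, 0.0]
wrist_force: [-0.1, -0.1, -1.1]
width: 0.0555
gripper_force: 43.3
```

>>> servo_tool --rows '[{"translation": [0,0,0.01],"dr": [0,0,0]},{"translation": [0,0,0.01],"dr": [0,0,0]},{"translation": [0,0,0.01],"dr": [0,0,0]},{"translation": [0,0,0.01],"dr": [0,0,0]},{"translation": [0,0,0.01],"dr": [0,0,0]},{"translation": [0,0,0.01],"dr": [0,0,0]},{"translation": [0,0,0],"dr": [0,0,0]},{"translation": [0,0,0],"dr": [0,0,0]},{"translation": [0,0,0],"dr": [0,0,0]},{"translation": [0,0,0],"dr": [0,0,0]}]'

```text
time: 45.65
position: [0.6536, 0.0529, 0.0817]
eef_rot: [0.707, 0.707, 0.0, 0.0]
wrist_force: [0.3, -0.3, -0.9]
width: 0.0549
gripper_force: 43.3
```

>>> servo_tool --rows '[{"translation": [0,0,0.01],"dr": [0,0,0]},{"translation": [0,0,0.016],"dr": [0,0,0]},{"translation": [0,0,0.016],"dr": [0,0,0]},{"translation": [0,0,0.016],"dr": [0,0,0]},{"translation": [0,0,0.016],"dr": [0,0,0]},{"translation": [0,0,0.016],"dr": [0,0,0]},{"translation": [0,0,0.016],"dr": [0,0,0]},{"translation": [0,0,0.016],"dr": [0,0,0]},{"translation": [0,0,0.004],"dr": [0,0,0]},{"translation": [0,0,0],"dr": [0,0,0]}]'

```text
time: 46.9
position: [0.6534, 0.053, 0.0436]
eef_rot: [0.707, 0.707, -0.0, -0.0]
wrist_force: [0.0, 0.5, -1.6]
width: 0.0556
gripper_force: 43.3
```

>>> servo_tool --rows '[{"translation": [0,0,0.005],"dr": [0,0,0]},{"translation": [0,0,0.005],"dr": [0,0,0]},{"translation": [0,0,0.004],"dr": [0,0,0]},{"translation": [0,0,0.004],"dr": [0,0,0]},{"translation": [0,0,0.004],"dr": [0,0,0]},{"translation": [0,0,0.004],"dr": [0,0,0]},{"translation": [0,0,0.003],"dr": [0,0,0]},{"translation": [0,0,0],"dr": [0,0,0]},{"translation": [0,0,0],"dr": [0,0,0]},{"translation": [0,0,0],"dr": [0,0,0]}]'

```text
time: 48.15
position: [0.6535, 0.053, 0.0358]
eef_rot: [0.707, 0.707, 0.0, 0.0]
wrist_force: [-4.0, 0.2, 6.0]
width: 0.0552
gripper_force: 43.8
```

>>> servo_tool --rows '[{"translation": [0,0,0],"dr": [0,0,0]},{"translation": [0,0,0],"dr": [0,0,0]},{"translation": [0,0,0],"dr": [0,0,0]},{"translation": [0,0,0],"dr": [0,0,0]},{"translation": [0,0,-0.02],"dr": [0,0,0]},{"translation": [0,0,-0.08],"dr": [0,0,0]},{"translation": [0,0,-0.12],"dr": [0,0,0]},{"translation": [0,0,-0.12],"dr": [0,0,0]},{"translation": [0,0,-0.12],"dr": [0,0,0]},{"translation": [0,0,-0.05],"dr": [0,0,0]}]' --claw 0.9

```text
time: 49.4
position: [0.6549, 0.053, 0.1918]
eef_rot: [0.707, 0.707, 0.002, 0.002]
wrist_force: [0.7, -0.7, -0.1]
width: 0.0812
gripper_force: 0.0
```

>>> servo_tool --rows '[{"translation": [-0.09,-0.135,0],"dr": [0,0,0]},{"translation": [-0.09,-0.135,0],"dr": [0,0,0]},{"translation": [-0.091,-0.135,0],"dr": [0,0,0]},{"translation": [-0.091,-0.136,0],"dr": [0,0,0]},{"translation": [-0.091,-0.136,0],"dr": [0,0,0]},{"translation": [0,0,0.1],"dr": [0,0,0]},{"translation": [0,0,0.1],"dr": [0,0,0]},{"translation": [0,0,0.1],"dr": [0,0,0]},{"translation": [0,0,0],"dr": [0,0,0]},{"translation": [0,0,0],"dr": [0,0,0]}]'

```text
time: 50.65
position: [0.4505, -0.0828, 0.0986]
eef_rot: [0.707, 0.707, 0.0, 0.0]
wrist_force: [0.1, -0.1, -0.3]
width: 0.0813
gripper_force: 0.0
```

Run:
```python
from plan import *; from h import *
p,q=cur()
t=shot('top','t8');s=shot('side','s8')
show('top',t,('red','blue'));show('side',s,('red',))
a=cv2.resize(t[110:200,190:290,::-1],None,fx=4,fy=4,interpolation=cv2.INTER_CUBIC)
b=cv2.resize(s[150:240,180:280,::-1],None,fx=4,fy=4,interpolation=cv2.INTER_CUBIC)
cv2.imwrite('pics/c9.png',cv2.convertScaleAbs(np.hstack([a,b]),alpha=1.4))
```

```text
t 50.65 pos [ 0.4505 -0.0828  0.0986] phi 89.9 tilt 0.02 F [ 0.1 -0.1 -0.3] w 0.0813 gf 0.0 q [-0.33 -0.11 -0.35  1.33  0.    1.24]
top red px 202.9 216.2 area 262/196 xy 0.4547 0.1619
top blue px 357.0 164.9 area 674/689 xy 0.6027 -0.2929
top blue px 213.5 148.0 area 32/41 xy 0.6514 0.1263
top blue px 239.0 147.8 area 30/40 xy 0.6523 0.0516
top blue px 264.1 147.1 area 29/39 xy 0.6547 -0.0223
top blue px 460.2 306.8 area 1183/1201 xy 0.2029 -0.5681
side red px 365.7 187.2 area 51/60 xy 0.3384 -0.3561
side red px 289.7 213.4 area 248/268 xy 0.4515 -0.0830
side red px 321.7 252.4 area 197/210 xy 0.2772 -0.0233
side red px 235.7 256.4 area 309/320 xy 0.4556 0.1611
```

View pics/c9.png

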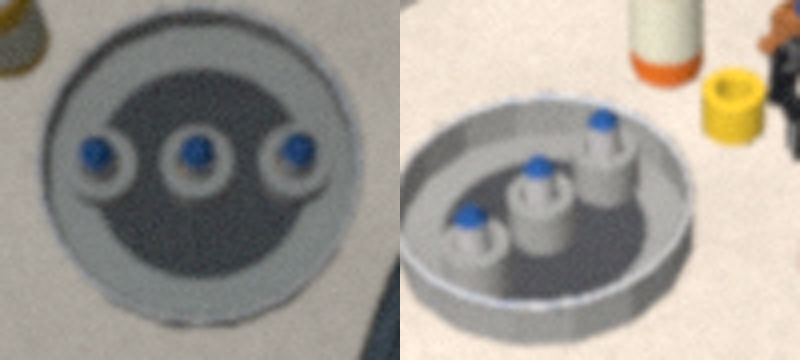

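All three sleeves are seated; collars unmoved (side px 289.7,213.4 and 235.7,256.4). Descend on the first collar.

>>> servo_tool --rows '[{"translation": [0,0,0.065],"dr": [0,0,0]},{"translation": [0,0,0.065],"dr": [0,0,0]},{"translation": [0,0,0.065],"dr": [0,0,0]},{"translation": [0,0,0.065],"dr": [0,0,0]},{"translation": [0,0,0],"dr": [0,0,0]},{"translation": [0,0,0],"dr": [0,0,0]},{"translation": [0,0,0],"dr": [0,0,0]},{"translation": [0,0,0],"dr": [0,0,0]},{"translation": [0,0,0],"dr": [0,0,0]},{"translation": [0,0,0],"dr": [0,0,0]}]'

```text
time: 52.0
position: [0.4503, -0.0828, 0.0201]
eef_rot: [0.707, 0.707, 0.0, 0.0]
wrist_force: [0.0, -0.1, 0.0]
width: 0.0812
gripper_force: 0.0
```

>>> servo_tool --rows '[{"translation": [0,0,0],"dr": [0,0,0]},{"translation": [0,0,0],"dr": [0,0,0]},{"translation": [0,0,0],"dr": [0,0,0]},{"translation": [0,0,0],"dr": [0,0,0]},{"translation": [0,0,0],"dr": [0,0,0]},{"translation": [0,0,0],"dr": [0,0,0]},{"translation": [0,0,0],"dr": [0,0,0]},{"translation": [0,0,0],"dr": [0,0,0]},{"translation": [0,0,0],"dr": [0,0,0]},{"translation": [0,0,0],"dr": [0,0,0]}]' --claw -1

```text
time: 53.25
position: [0.4506, -0.0828, 0.0203]
eef_rot: [0.707, 0.707, 0.0, 0.0]
wrist_force: [0.5, -0.8, 4.5]
width: 0.0595
gripper_force: 45.3
```

>>> servo_tool --rows '[{"translation": [0,0,-0.08],"dr": [0,0,0]},{"translation": [0,0,-0.12],"dr": [0,0,0]},{"translation": [0,0,-0.12],"dr": [0,0,0]},{"translation": [0,0,-0.11],"dr": [0,0,0]},{"translation": [0.04,0.136,0],"dr": [0,0,0]},{"translation": [0.04,0.136,0],"dr": [0,0,0]},{"translation": [0.04,0.136,0],"dr": [0,0,0]},{"translation": [0.041,0.137,0],"dr": [0,0,0]},{"translation": [0.041,0.137,0],"dr": [0,0,0]},{"translation": [0,0,0],"dr": [0,0,0]}]'

```text
time: 54.5
position: [0.6554, -0.0212, 0.1444]
eef_rot: [0.707, 0.707, -0.002, -0.002]
wrist_force: [-1.0, 0.0, -1.2]
width: 0.0598
gripper_force: 44.7
```

>>> servo_tool --rows '[{"translation": [0,0,0],"dr": [0,0,0]},{"translation": [0,0,0.04],"dr": [0,0,0]},{"translation": [0,0,0.04],"dr": [0,0,0]},{"translation": [0,0,0.03],"dr": [0,0,0]},{"translation": [0,0,0.02],"dr": [0,0,0]},{"translation": [0,0,0.01],"dr": [0,0,0]},{"translation": [0,0,0.01],"dr": [0,0,0]},{"translation": [0,0,0.01],"dr": [0,0,0]},{"translation": [0,0,0.01],"dr": [0,0,0]},{"translation": [0,0,0],"dr": [0,0,0]}]'

```text
time: 55.75
position: [0.6547, -0.0223, 0.0976]
eef_rot: [0.707, 0.707, -0.0, -0.0]
wrist_force: [0.6, 0.2, -1.4]
width: 0.0593
gripper_force: 44.7
```

>>> servo_tool --rows '[{"translation": [0,0,0.01],"dr": [0,0,0]},{"translation": [0,0,0.01],"dr": [0,0,0]},{"translation": [0,0,0.01],"dr": [0,0,0]},{"translation": [0,0,0.01],"dr": [0,0,0]},{"translation": [0,0,0.01],"dr": [0,0,0]},{"translation": [0,0,0.01],"dr": [0,0,0]},{"translation": [0,0,0.01],"dr": [0,0,0]},{"translation": [0,0,0.01],"dr": [0,0,0]},{"translation": [0,0,0],"dr": [0,0,0]},{"translation": [0,0,0],"dr": [0,0,0]}]'

```text
time: 57.0
position: [0.6549, -0.0223, 0.0741]
eef_rot: [0.707, 0.707, 0.0, 0.0]
wrist_force: [0.9, -0.6, -2.0]
width: 0.0594
gripper_force: 44.7
```

>>> servo_tool --rows '[{"translation": [0,0,0.003],"dr": [0,0,0]},{"translation": [0,0,0.003],"dr": [0,0,0]},{"translation": [0,0,0.002],"dr": [0,0,0]},{"translation": [0,0,0.002],"dr": [0,0,0]},{"translation": [0,0,0],"dr": [0,0,0]},{"translation": [0,0,0],"dr": [0,0,0]},{"translation": [0,0,0],"dr": [0,0,0]},{"translation": [0,0,0],"dr": [0,0,0]},{"translation": [0,0,0],"dr": [0,0,0]},{"translation": [0,0,0],"dr": [0,0,0]}]'

```text
time: 58.25
position: [0.6549, -0.0223, 0.071]
eef_rot: [0.707, 0.707, 0.0, 0.0]
wrist_force: [-0.0, -0.8, -1.6]
width: 0.0593
gripper_force: 44.7
```

>>> servo_tool --rows '[{"translation": [0,0,0.002],"dr": [0,0,0]},{"translation": [0,0,0.002],"dr": [0,0,0]},{"translation": [0,0,0.002],"dr": [0,0,0]},{"translation": [0,0,0],"dr": [0,0,0]},{"translation": [0,0,0],"dr": [0,0,0]},{"translation": [0,0,0],"dr": [0,0,0]},{"translation": [0,0,0],"dr": [0,0,0]},{"translation": [0,0,0],"dr": [0,0,0]},{"translation": [0,0,0],"dr": [0,0,0]},{"translation": [0,0,0],"dr": [0,0,0]}]'

```text
time: 59.5
position: [0.655, -0.0224, 0.0703]
eef_rot: [0.707, 0.707, 0.0, 0.0]
wrist_force: [-2.1, 0.2, 6.2]
width: 0.0596
gripper_force: 45.4
```

>>> servo_tool --rows '[{"translation": [0,0,0],"dr": [0,0,0]},{"translation": [0,0,0],"dr": [0,0,0]},{"translation": [0,0,0],"dr": [0,0,0]},{"translation": [0,0,0],"dr": [0,0,0]},{"translation": [0,0,-0.02],"dr": [0,0,0]},{"translation": [0,0,-0.08],"dr": [0,0,0]},{"translation": [0,0,-0.12],"dr": [0,0,0]},{"translation": [0,0,-0.12],"dr": [0,0,0]},{"translation": [0,0,-0.1],"dr": [0,0,0]},{"translation": [0,0,0],"dr": [0,0,0]}]' --claw 0.9

```text
time: 60.75
position: [0.657, -0.0226, 0.2059]
eef_rot: [0.707, 0.707, 0.002, 0.003]
wrist_force: [-0.4, 0.1, 0.7]
width: 0.0809
gripper_force: 0.0
```

>>> servo_tool --rows '[{"translation": [0.102,-0.111,0],"dr": [0,0,0]},{"translation": [0.102,-0.111,0],"dr": [0,0,0]},{"translation": [0.102,-0.111,0],"dr": [0,0,0]},{"translation": [0.102,-0.111,0],"dr": [0,0,0]},{"translation": [0.102,-0.112,0],"dr": [0,0,0]},{"translation": [0.103,-0.112,0],"dr": [0,0,0]},{"translation": [0,0,0.1],"dr": [0,0,0]},{"translation": [0,0,0.1],"dr": [0,0,0]},{"translation": [0,0,0.1],"dr": [0,0,0]},{"translation": [0,0,0],"dr": [0,0,0]}]'

```text
time: 62.0
position: [0.4514, 0.1612, 0.1072]
eef_rot: [0.707, 0.707, -0.003, -0.002]
wrist_force: [0.5, -0.4, -0.3]
width: 0.0811
gripper_force: 0.0
```

Run:
```python
from plan import *; from h import *
p,q=cur()
t=shot('top','t9');s=shot('side','s9')
show('top',t,('red',),dict(red=.015));show('side',s,('red',))
for u,v,a,_ in blobs(masks(t)['red'],40): print('at seat height',onz('top',u,v,.065)[:2])
for u,v,a,_ in blobs(masks(s)['red'],40): print('at seat height side',onz('side',u,v,.065)[:2])
```

```text
t 62.00 pos [0.4514 0.1612 0.1072] phi 90.0 tilt 0.47 F [ 0.5 -0.4 -0.3] w 0.0811 gf 0.0 q [ 0.2  -0.05 -0.27  1.36  0.    1.77]
top red px 263.8 147.9 area 334/291 xy 0.6686 -0.0232
top red px 207.5 218.0 area 103/91 xy 0.4495 0.1476
top red px 264.1 276.0 area 184/200 xy 0.2773 -0.0249
side red px 369.1 188.8 area 166/180 xy 0.3251 -0.3576
side red px 395.4 189.9 area 168/182 xy 0.2543 -0.4150
side red px 321.8 252.3 area 199/211 xy 0.2772 -0.0237
side red px 235.7 256.4 area 309/320 xy 0.4556 0.1611
at seat height [0.90566277 0.36686404]
at seat height [0.85976351 0.63450507]
at seat height [ 0.6561203  -0.02182794]
at seat height [0.44648297 0.141698  ]
at seat height [ 0.21148257 -0.68325259]
at seat height [ 0.28159187 -0.02345722]
at seat height side [0.98460773 0.27748044]
at seat height side [ 0.30170572 -0.30600315]
at seat height side [ 0.2342549  -0.36074605]
at seat height side [0.92851633 0.56159349]
at seat height side [0.25612023 0.01230006]
at seat height side [0.42614414 0.18846204]
at seat height side [0.84995709 0.70925851]
at seat height side [-0.11515779  0.02384097]
```

>>> servo_tool --rows '[{"translation": [0,0,0.07],"dr": [0,0,0]},{"translation": [0,0,0.07],"dr": [0,0,0]},{"translation": [0,0,0.07],"dr": [0,0,0]},{"translation": [0,0,0.07],"dr": [0,0,0]},{"translation": [0,0,0],"dr": [0,0,0]},{"translation": [0,0,0],"dr": [0,0,0]},{"translation": [0,0,0],"dr": [0,0,0]},{"translation": [0,0,0],"dr": [0,0,0]},{"translation": [0,0,0],"dr": [0,0,0]},{"translation": [0,0,0],"dr": [0,0,0]}]'

```text
time: 63.35
position: [0.4547, 0.1618, 0.0273]
eef_rot: [0.707, 0.707, 0.0, 0.0]
wrist_force: [-0.1, -0.8, 0.1]
width: 0.0811
gripper_force: 0.0
```

>>> servo_tool --rows '[{"translation": [0,0,0.012],"dr": [0,0,0]},{"translation": [0,0,0.012],"dr": [0,0,0]},{"translation": [0,0,0],"dr": [0,0,0]},{"translation": [0,0,0],"dr": [0,0,0]},{"translation": [0,0,0],"dr": [0,0,0]},{"translation": [0,0,0],"dr": [0,0,0]},{"translation": [0,0,0],"dr": [0,0,0]},{"translation": [0,0,0],"dr": [0,0,0]},{"translation": [0,0,0],"dr": [0,0,0]},{"translation": [0,0,0],"dr": [0,0,0]}]' --claw -1

```text
time: 64.6
position: [0.4549, 0.1618, 0.0233]
eef_rot: [0.707, 0.707, 0.0, 0.0]
wrist_force: [-7.1, -2.3, 18.2]
width: 0.061
gripper_force: 39.3
```

>>> servo_tool --rows '[{"translation": [0,0,-0.04],"dr": [0,0,0]},{"translation": [0,0,-0.12],"dr": [0,0,0]},{"translation": [0,0,-0.12],"dr": [0,0,0]},{"translation": [0,0,-0.12],"dr": [0,0,0]},{"translation": [0,0,-0.04],"dr": [0,0,0]},{"translation": [-0.023,0.12,0],"dr": [0,0,0]},{"translation": [-0.023,0.12,0],"dr": [0,0,0]},{"translation": [-0.023,0.12,0],"dr": [0,0,0]},{"translation": [-0.023,0.12,0],"dr": [0,0,0]},{"translation": [0,0,0],"dr": [0,0,0]}]'

```text
time: 65.85
position: [0.5996, 0.133, 0.1486]
eef_rot: [0.708, 0.706, -0.001, -0.001]
wrist_force: [-0.7, 0.1, -1.4]
width: 0.0607
gripper_force: 44.0
```

Run:
```python
from plan import *; from h import *
p,q=cur()
s=shot('side','s10')
b=cv2.resize(s[150:260,150:270,::-1],None,fx=4.5,fy=4.5,interpolation=cv2.INTER_CUBIC)
cv2.imwrite('pics/c10.png',cv2.convertScaleAbs(b,alpha=1.4))
```

```text
t 65.85 pos [0.5996 0.133  0.1486] phi 89.8 tilt 0.21 F [-0.7  0.1 -1.4] w 0.0607 gf 44.0 q [ 0.11  0.28  0.17  1.46 -0.    1.68]
```

View pics/c10.png

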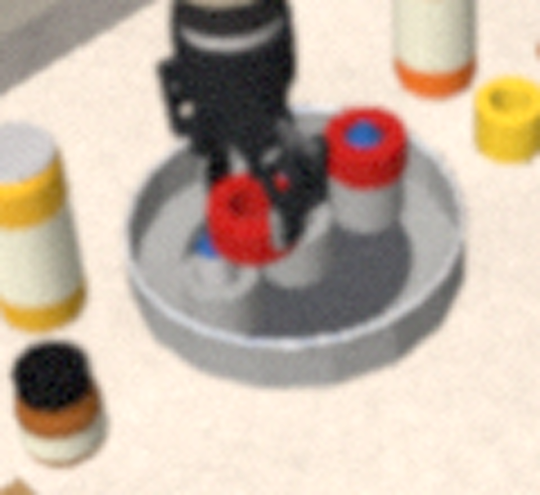

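>>> servo_tool --rows '[{"translation": [-0.012,0.088,0],"dr": [0,0,0]},{"translation": [-0.011,0.088,0],"dr": [0,0,0]},{"translation": [0,0,0],"dr": [0,0,0]},{"translation": [0,0,0.03],"dr": [0,0,0]},{"translation": [0,0,0.04],"dr": [0,0,0]},{"translation": [0,0,0.03],"dr": [0,0,0]},{"translation": [0,0,0.01],"dr": [0,0,0]},{"translation": [0,0,0.01],"dr": [0,0,0]},{"translation": [0,0,0],"dr": [0,0,0]},{"translation": [0,0,0],"dr": [0,0,0]}]'

```text
time: 67.15
position: [0.6518, 0.1271, 0.1166]
eef_rot: [0.707, 0.707, 0.0, 0.0]
wrist_force: [-0.0, 0.1, -1.0]
width: 0.061
gripper_force: 44.1
```

>>> servo_tool --rows '[{"translation": [0,0,0.01],"dr": [0,0,0]},{"translation": [0,0,0.01],"dr": [0,0,0]},{"translation": [0,0,0.01],"dr": [0,0,0]},{"translation": [0,0,0.01],"dr": [0,0,0]},{"translation": [0,0,0.01],"dr": [0,0,0]},{"translation": [0,0,0],"dr": [0,0,0]},{"translation": [0,0,0],"dr": [0,0,0]},{"translation": [0,0,0],"dr": [0,0,0]},{"translation": [0,0,0],"dr": [0,0,0]},{"translation": [0,0,0],"dr": [0,0,0]}]'

```text
time: 68.4
position: [0.6515, 0.127, 0.1011]
eef_rot: [0.707, 0.707, 0.0, 0.0]
wrist_force: [-0.5, -0.6, -1.0]
width: 0.0605
gripper_force: 44.1
```

>>> servo_tool --rows '[{"translation": [0,0,0.01],"dr": [0,0,0]},{"translation": [0,0,0.01],"dr": [0,0,0]},{"translation": [0,0,0.01],"dr": [0,0,0]},{"translation": [0,0,0.01],"dr": [0,0,0]},{"translation": [0,0,0.01],"dr": [0,0,0]},{"translation": [0,0,0.01],"dr": [0,0,0]},{"translation": [0,0,0.01],"dr": [0,0,0]},{"translation": [0,0,0.01],"dr": [0,0,0]},{"translation": [0,0,0],"dr": [0,0,0]},{"translation": [0,0,0],"dr": [0,0,0]}]'

```text
time: 69.65
position: [0.6515, 0.1271, 0.0771]
eef_rot: [0.707, 0.707, 0.0, 0.0]
wrist_force: [-0.3, -0.3, -1.6]
width: 0.0607
gripper_force: 44.1
```

>>> servo_tool --rows '[{"translation": [0,0,0.003],"dr": [0,0,0]},{"translation": [0,0,0.003],"dr": [0,0,0]},{"translation": [0,0,0.002],"dr": [0,0,0]},{"translation": [0,0,0.002],"dr": [0,0,0]},{"translation": [0,0,0],"dr": [0,0,0]},{"translation": [0,0,0],"dr": [0,0,0]},{"translation": [0,0,0],"dr": [0,0,0]},{"translation": [0,0,0],"dr": [0,0,0]},{"translation": [0,0,0],"dr": [0,0,0]},{"translation": [0,0,0],"dr": [0,0,0]}]'

```text
time: 70.9
position: [0.6515, 0.1271, 0.074]
eef_rot: [0.707, 0.707, 0.0, 0.0]
wrist_force: [-0.4, -0.0, -1.5]
width: 0.0611
gripper_force: 44.1
```

>>> servo_tool --rows '[{"translation": [0,0,0.002],"dr": [0,0,0]},{"translation": [0,0,0.002],"dr": [0,0,0]},{"translation": [0,0,0.002],"dr": [0,0,0]},{"translation": [0,0,0.001],"dr": [0,0,0]},{"translation": [0,0,0],"dr": [0,0,0]},{"translation": [0,0,0],"dr": [0,0,0]},{"translation": [0,0,0],"dr": [0,0,0]},{"translation": [0,0,0],"dr": [0,0,0]},{"translation": [0,0,0],"dr": [0,0,0]},{"translation": [0,0,0],"dr": [0,0,0]}]'

```text
time: 72.15
position: [0.6516, 0.1271, 0.0736]
eef_rot: [0.707, 0.707, 0.0, 0.0]
wrist_force: [-2.6, -0.5, 5.2]
width: 0.0605
gripper_force: 44.7
```

Run:
```python
from plan import *
plan((.6515,.1271,.262),down(90),[((.598,-.287,.262),down(181.4),10)])
```

```text
call 0
{"translation": [-0.138, -0.018, 0.0], "dr": [0.0, 0.0, -0.0762]}
{"translation": [-0.133, -0.04, 0.0], "dr": [0.0, 0.0, -0.0762]}
{"translation": [-0.126, -0.06, 0.0], "dr": [0.0, 0.0, -0.0762]}
{"translation": [-0.114, -0.079, 0.0], "dr": [0.0, 0.0, -0.0762]}
{"translation": [-0.1, -0.097, 0.0], "dr": [0.0, 0.0, -0.0761]}
{"translation": [-0.084, -0.111, 0.0], "dr": [0.0, 0.0, -0.0762]}
{"translation": [-0.065, -0.123, 0.0], "dr": [0.0, 0.0, -0.0761]}
{"translation": [-0.045, -0.132, 0.0], "dr": [0.0, 0.0, -0.0762]}
{"translation": [-0.023, -0.137, 0.0], "dr": [0.0, 0.0, -0.0761]}
{"translation": [0.0, -0.139, 0.0], "dr": [0.0, 0.0, -0.0762]}
10 rows; end [ 0.5979 -0.2868  0.262 ]
```

>>> servo_tool --rows '[{"translation": [0,0,0],"dr": [0,0,0]},{"translation": [0,0,0],"dr": [0,0,0]},{"translation": [0,0,0],"dr": [0,0,0]},{"translation": [0,0,0],"dr": [0,0,0]},{"translation": [0,0,-0.02],"dr": [0,0,0]},{"translation": [0,0,-0.1],"dr": [0,0,0]},{"translation": [0,0,-0.17],"dr": [0,0,0]},{"translation": [0,0,-0.17],"dr": [0,0,0]},{"translation": [0,0,-0.17],"dr": [0,0,0]},{"translation": [0,0,0],"dr": [0,0,0]}]' --claw 0.9

```text
time: 73.4
position: [0.6539, 0.1273, 0.2686]
eef_rot: [0.707, 0.707, 0.005, 0.004]
wrist_force: [-0.1, -0.7, 0.1]
width: 0.0808
gripper_force: 0.0
```

>>> servo_tool --rows '[{"translation": [-0.138,-0.018,0],"dr": [0,0,-0.0762]},{"translation": [-0.133,-0.04,0],"dr": [0,0,-0.0762]},{"translation": [-0.126,-0.06,0],"dr": [0,0,-0.0762]},{"translation": [-0.114,-0.079,0],"dr": [0,0,-0.0762]},{"translation": [-0.1,-0.097,0],"dr": [0,0,-0.0761]},{"translation": [-0.084,-0.111,0],"dr": [0,0,-0.0762]},{"translation": [-0.065,-0.123,0],"dr": [0,0,-0.0761]},{"translation": [-0.045,-0.132,0],"dr": [0,0,-0.0762]},{"translation": [-0.023,-0.137,0],"dr": [0,0,-0.0761]},{"translation": [0,-0.139,0],"dr": [0,0,-0.0762]}]' --claw 0 --grip_force 60

```text
time: 74.65
position: [0.5969, -0.2879, 0.2597]
eef_rot: [-0.014, 1.0, 0.0, -0.001]
wrist_force: [1.2, 0.3, 0.1]
width: 0.0428
gripper_force: 0.0
```

>>> servo_tool --rows '[{"translation": [0,0,0],"dr": [0,0,0]},{"translation": [0,0,0],"dr": [0,0,0]},{"translation": [0,0,0],"dr": [0,0,0]},{"translation": [0,0,0],"dr": [0,0,0]},{"translation": [0,0,0],"dr": [0,0,0]},{"translation": [0,0,0],"dr": [0,0,0]},{"translation": [0,0,0],"dr": [0,0,0]},{"translation": [0,0,0],"dr": [0,0,0]},{"translation": [0,0,0],"dr": [0,0,0]},{"translation": [0,0,0],"dr": [0,0,0]}]'

```text
time: 75.9
position: [0.5974, -0.2869, 0.2609]
eef_rot: [-0.012, 1.0, 0.0, -0.0]
wrist_force: [0.5, -0.3, 0.0]
width: 0.0425
gripper_force: 0.0
```

Run:
```python
from plan import *; from h import *
p,q=cur()
s=shot('side','s11'); t=shot('top','t11')
for u,v,a,_ in blobs(masks(t)['red'],100): print('red top',onz('top',u,v,.065)[:2].round(4),a)
for u,v,a,_ in blobs(masks(s)['red'],100): print('red side',onz('side',u,v,.065)[:2].round(4),a)
b=cv2.resize(s[100:250,170:370,::-1],None,fx=4,fy=4,interpolation=cv2.INTER_CUBIC)
cv2.imwrite('pics/c11.png',cv2.convertScaleAbs(b,alpha=1.4))
```

```text
t 75.90 pos [ 0.5974 -0.2869  0.2609] phi -178.7 tilt 0.00 F [ 0.5 -0.3  0. ] w 0.0425 gf 0.0 q [-0.55  0.44  0.59  1.73  0.   -0.57]
red top [0.8594 0.6344] 439.0
red top [0.6534 0.126 ] 323.0
red top [ 0.6561 -0.0219] 332.5
red top [ 0.2115 -0.6832] 1292.5
red top [ 0.2816 -0.0235] 184.5
red side [ 0.7699 -0.2126] 103.0
red side [ 0.1949 -0.6668] 434.5
red side [ 0.6568 -0.0218] 247.5
red side [ 0.234  -0.3608] 169.0
red side [0.6529 0.1262] 293.5
red side [0.9285 0.5616] 478.5
red side [0.2599 0.0205] 153.0
```

View pics/c11.png

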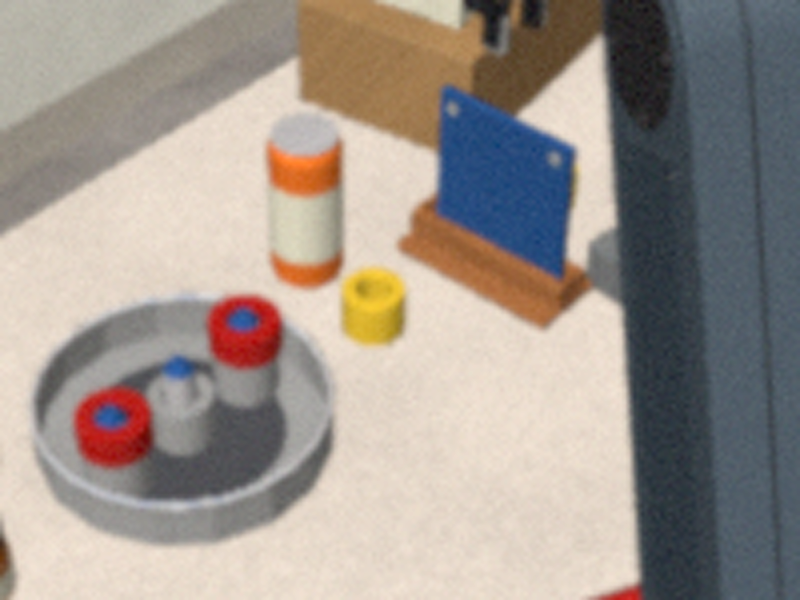

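>>> servo_tool --rows '[{"translation": [0,0,0.07],"dr": [0,0,0]},{"translation": [0,0,0.07],"dr": [0,0,0]},{"translation": [0,0,0.07],"dr": [0,0,0]},{"translation": [0,0,0.05],"dr": [0,0,0]},{"translation": [0,0,0.04],"dr": [0,0,0]},{"translation": [0,0,0.03],"dr": [0,0,0]},{"translation": [0,0,0.03],"dr": [0,0,0]},{"translation": [0,0,0],"dr": [0,0,0]},{"translation": [0,0,0],"dr": [0,0,0]},{"translation": [0,0,0],"dr": [0,0,0]}]'

```text
time: 77.25
position: [0.5978, -0.2871, 0.1537]
eef_rot: [-0.012, 1.0, -0.0, 0.001]
wrist_force: [0.2, 0.5, 1.1]
width: 0.043
gripper_force: 0.0
```

>>> servo_tool --rows '[{"translation": [0,0,0],"dr": [0,0,0]},{"translation": [0,0,0],"dr": [0,0,0]},{"translation": [0,0,0],"dr": [0,0,0]},{"translation": [0,0,0],"dr": [0,0,0]},{"translation": [0,0,0],"dr": [0,0,0]},{"translation": [0,0,0],"dr": [0,0,0]},{"translation": [0,0,0],"dr": [0,0,0]},{"translation": [0,0,0],"dr": [0,0,0]},{"translation": [0,0,0],"dr": [0,0,0]},{"translation": [0,0,0],"dr": [0,0,0]}]' --claw -1

```text
time: 78.5
position: [0.5977, -0.2869, 0.1534]
eef_rot: [-0.012, 1.0, -0.0, 0.0]
wrist_force: [0.4, 0.5, 3.4]
width: 0.0092
gripper_force: 59.6
```

Run:
```python
from plan import *
p,q=cur()
th=np.radians(20); z=np.array([0,0,1.]); n=np.array([np.cos(np.radians(82.2)),np.sin(np.radians(82.2)),0])
a=np.cos(th)*z+np.sin(th)*n; face=np.array([.4755,.3685,0])
Q=down(172.2)
up=(.5974,-.2869,p[2]+.105)
B=face-n*.0363+z*.0017; L=p[2]-.010  # TCP above panel lower edge
T=B+L*a; print('final TCP',T)
pre=face-n*.10; V=np.array([pre[0],pre[1],.26])
plan(p,down(181.4),[(up,down(181.4),4),((.47,-.27,up[2]),down(180),3),((.46,.0,up[2]),down(176),6),(V,Q,7)])
```

```text
t 78.50 pos [ 0.5977 -0.2869  0.1534] phi -178.6 tilt 0.04 F [0.4 0.5 3.4] w 0.0092 gf 59.6 q [-0.55  0.41  0.34  1.5   0.   -0.57]
final TCP [0.47722748 0.38111088 0.13640509]
call 0
{"translation": [0.0, 0.0, -0.088], "dr": [0.0, 0.0, 0.0]}
{"translation": [0.0, 0.0, -0.087], "dr": [0.0, 0.0, 0.0]}
{"translation": [0.0, 0.0, -0.088], "dr": [0.0, 0.0, 0.0]}
{"translation": [0.001, 0.0, -0.087], "dr": [0.0, 0.0, 0.0]}
{"translation": [0.141, 0.022, 0.0], "dr": [0.0, 0.0, 0.0039]}
{"translation": [0.141, 0.021, 0.0], "dr": [0.0, 0.0, 0.0039]}
{"translation": [0.142, 0.02, 0.0], "dr": [0.0, 0.0, 0.0039]}
{"translation": [0.006, 0.15, 0.0], "dr": [0.0, 0.0, 0.0056]}
{"translation": [0.007, 0.15, 0.0], "dr": [0.0, 0.0, 0.0055]}
{"translation": [0.009, 0.15, 0.0], "dr": [0.0, 0.0, 0.0056]}
call 1
{"translation": [0.011, 0.15, 0.0], "dr": [0.0, 0.0, 0.0055]}
{"translation": [0.012, 0.149, 0.0], "dr": [0.0, 0.0, 0.0056]}
{"translation": [0.014, 0.15, 0.0], "dr": [0.0, 0.0, 0.0055]}
{"translation": [0.008, 0.128, -0.001], "dr": [0.0, 0.0, 0.0045]}
{"translation": [0.009, 0.128, -0.001], "dr": [0.0, 0.0, 0.0045]}
{"translation": [0.011, 0.128, -0.001], "dr": [0.0, 0.0, 0.0045]}
{"translation": [0.012, 0.128, -0.001], "dr": [0.0, 0.0, 0.0045]}
{"translation": [0.013, 0.127, 0.0], "dr": [0.0, 0.0, 0.0046]}
{"translation": [0.014, 0.128, -0.001], "dr": [0.0, 0.0, 0.0045]}
{"translation": [0.015, 0.127, 0.0], "dr": [0.0, 0.0, 0.0046]}
20 rows; end [0.4619 0.2695 0.2599]
```

>>> servo_tool --rows '[{"translation": [0,0,-0.05],"dr": [0,0,0]},{"translation": [0,0,-0.1],"dr": [0,0,0]},{"translation": [0,0,-0.1],"dr": [0,0,0]},{"translation": [0,0,-0.1],"dr": [0,0,0]},{"translation": [0.141,0.022,0],"dr": [0,0,0.004]},{"translation": [0.141,0.021,0],"dr": [0,0,0.004]},{"translation": [0.142,0.02,0],"dr": [0,0,0.004]},{"translation": [0.006,0.15,0],"dr": [0,0,0.0055]},{"translation": [0.007,0.15,0],"dr": [0,0,0.0055]},{"translation": [0.009,0.15,0],"dr": [0,0,0.0055]}]'

```text
time: 79.75
position: [0.4642, -0.1336, 0.2573]
eef_rot: [0.019, 1.0, 0.0, -0.001]
wrist_force: [1.5, 0.5, -2.1]
width: 0.009
gripper_force: 58.8
```

>>> servo_tool --rows '[{"translation": [0.011,0.15,0],"dr": [0,0,0.0055]},{"translation": [0.012,0.149,0],"dr": [0,0,0.0055]},{"translation": [0.014,0.15,0],"dr": [0,0,0.0055]},{"translation": [0.008,0.128,0],"dr": [0,0,0.0045]},{"translation": [0.009,0.128,0],"dr": [0,0,0.0045]},{"translation": [0.011,0.128,0],"dr": [0,0,0.0045]},{"translation": [0.012,0.128,0],"dr": [0,0,0.0045]},{"translation": [0.013,0.127,0],"dr": [0,0,0.0045]},{"translation": [0.014,0.128,0],"dr": [0,0,0.0045]},{"translation": [0.015,0.127,0],"dr": [0,0,0.0045]}]'

```text
time: 81.0
position: [0.462, 0.2705, 0.2572]
eef_rot: [0.068, 0.998, -0.001, -0.001]
wrist_force: [1.0, -1.0, -2.7]
width: 0.009
gripper_force: 58.8
```

Run:
```python
from plan import *
from plant import manip
p,q=cur()
th=np.radians(20); z=np.array([0,0,1.]); n=np.array([np.cos(np.radians(82.2)),np.sin(np.radians(82.2)),0])
a=np.cos(th)*z+np.sin(th)*n; face=np.array([.4755,.3685,0]); Q=down(172.2)*R.from_rotvec([th,0,0]); print(Q.as_matrix()[:,2],-a)
B=face-n*.0363+z*.0017; T=B+.1434*a; print(T)
S=T-.025*n+.02*z
plan(p,q,[(S+np.array([0,0,.06]),Q,7),(S,Q,3),(T-.003*n+.004*z,Q,5)])
```

```text
t 81.00 pos [0.462  0.2705 0.2572] phi 172.1 tilt 0.13 F [ 1.  -1.  -2.7] w 0.0090 gf 58.8 q [ 0.4   0.08  0.16  1.65 -0.    0.54]
[-0.04641746 -0.33885572 -0.93969262] [-0.04641746 -0.33885572 -0.93969262]
[0.47722979 0.38112776 0.13645192]
call 0
{"translation": [0.0, 0.041, 0.019], "dr": [0.0237, -0.0001, 0.0]}
{"translation": [0.0, 0.042, 0.017], "dr": [0.0237, -0.0001, -0.0001]}
{"translation": [0.0, 0.043, 0.015], "dr": [0.0237, -0.0001, 0.0]}
{"translation": [0.0, 0.044, 0.013], "dr": [0.0237, -0.0001, -0.0001]}
{"translation": [0.0, 0.044, 0.011], "dr": [0.0237, -0.0001, 0.0]}
{"translation": [0.0, 0.045, 0.009], "dr": [0.0237, -0.0002, -0.0001]}
{"translation": [0.0, 0.046, 0.006], "dr": [0.0237, -0.0001, 0.0]}
{"translation": [0.0, 0.023, 0.063], "dr": [0.0, 0.0, 0.0]}
{"translation": [0.0, 0.023, 0.063], "dr": [0.0, 0.0, 0.0]}
{"translation": [0.0, 0.022, 0.062], "dr": [0.0, 0.0, 0.0]}
call 1
{"translation": [0.0, 0.017, 0.005], "dr": [0.0, 0.0, 0.0]}
{"translation": [0.0, 0.018, 0.005], "dr": [0.0, 0.0, 0.0]}
{"translation": [0.0, 0.017, 0.005], "dr": [0.0, 0.0, 0.0]}
{"translation": [0.0, 0.018, 0.005], "dr": [0.0, 0.0, 0.0]}
{"translation": [0.0, 0.017, 0.005], "dr": [0.0, 0.0, 0.0]}
15 rows; end [0.4767 0.3781 0.1406]
```

>>> servo_tool --rows '[{"translation": [0,0.041,0.019],"dr": [0.0238,0,0]},{"translation": [0,0.042,0.017],"dr": [0.0238,0,0]},{"translation": [0,0.043,0.015],"dr": [0.0238,0,0]},{"translation": [0,0.044,0.013],"dr": [0.0238,0,0]},{"translation": [0,0.044,0.011],"dr": [0.0238,0,0]},{"translation": [0,0.045,0.009],"dr": [0.0238,0,0]},{"translation": [0,0.046,0.006],"dr": [0.0238,0,0]},{"translation": [0,0.023,0.063],"dr": [0,0,0]},{"translation": [0,0.023,0.063],"dr": [0,0,0]},{"translation": [0,0.022,0.062],"dr": [0,0,0]}]'

```text
time: 82.25
position: [0.4741, 0.3556, 0.1557]
eef_rot: [0.067, 0.982, -0.174, -0.013]
wrist_force: [-0.1, -0.0, -2.4]
width: 0.009
gripper_force: 59.0
```

>>> servo_tool --rows '[{"translation": [0,0,0],"dr": [0,0,0]},{"translation": [0,0,0],"dr": [0,0,0]},{"translation": [0,0,0],"dr": [0,0,0]},{"translation": [0,0,0],"dr": [0,0,0]},{"translation": [0,0,0],"dr": [0,0,0]},{"translation": [0,0,0],"dr": [0,0,0]},{"translation": [0,0,0],"dr": [0,0,0]},{"translation": [0,0,0],"dr": [0,0,0]},{"translation": [0,0,0],"dr": [0,0,0]},{"translation": [0,0,0],"dr": [0,0,0]}]'

```text
time: 83.5
position: [0.4744, 0.3556, 0.1573]
eef_rot: [0.067, 0.983, -0.173, -0.012]
wrist_force: [-1.1, -0.4, -2.3]
width: 0.0089
gripper_force: 59.0
```

Run:
```python
from plan import *; from h import *
p,q=cur()
th=np.radians(20); z=np.array([0,0,1.]); n=np.array([np.cos(np.radians(82.2)),np.sin(np.radians(82.2)),0])
a=np.cos(th)*z+np.sin(th)*n; face=np.array([.4755,.3685,0]); Q=down(172.2)*R.from_rotvec([th,0,0])
T=face-n*.0363+z*.0017+.1434*a
plan(p,q,[(T-.005*n+.004*z,Q,5),(T-.005*n-.001*z,Q,3)])
s=shot('side','s12');t=shot('top','t12')
A=cv2.resize(t[140:250,60:190,::-1],None,fx=3,fy=3,interpolation=cv2.INTER_CUBIC)
b=cv2.resize(s[210:360,90:220,::-1],None,fx=3,fy=3,interpolation=cv2.INTER_CUBIC)
A=cv2.copyMakeBorder(A,0,120,0,0,cv2.BORDER_CONSTANT)
cv2.imwrite('pics/c12.png',cv2.convertScaleAbs(np.hstack([A,b]),alpha=1.4))
```

```text
t 83.50 pos [0.4744 0.3556 0.1573] phi 172.2 tilt 19.99 F [-1.1 -0.4 -2.3] w 0.0089 gf 59.0 q [ 0.65  0.51  0.44  1.75 -0.24  0.82]
call 0
{"translation": [0.0, 0.017, 0.006], "dr": [0.0, 0.0, -0.0001]}
{"translation": [0.001, 0.017, 0.006], "dr": [0.0, 0.0, 0.0]}
{"translation": [0.0, 0.017, 0.006], "dr": [0.0, 0.0, -0.0001]}
{"translation": [0.001, 0.017, 0.006], "dr": [0.0, -0.0001, 0.0]}
{"translation": [0.0, 0.016, 0.005], "dr": [0.0001, 0.0, -0.0001]}
{"translation": [0.0, 0.002, 0.005], "dr": [0.0, 0.0, 0.0]}
{"translation": [0.0, 0.002, 0.005], "dr": [0.0, 0.0, 0.0]}
{"translation": [0.0, 0.002, 0.006], "dr": [0.0, 0.0, 0.0]}
8 rows; end [0.4766 0.3763 0.1354]
```

>>> servo_tool --rows '[{"translation": [0,0.017,0.006],"dr": [0,0,0]},{"translation": [0,0.017,0.006],"dr": [0,0,0]},{"translation": [0,0.017,0.006],"dr": [0,0,0]},{"translation": [0,0.017,0.006],"dr": [0,0,0]},{"translation": [0,0.016,0.005],"dr": [0,0,0]},{"translation": [0,0.002,0.005],"dr": [0,0,0]},{"translation": [0,0.002,0.005],"dr": [0,0,0]},{"translation": [0,0.001,0.003],"dr": [0,0,0]},{"translation": [0,0,0],"dr": [0,0,0]},{"translation": [0,0,0],"dr": [0,0,0]}]'

```text
time: 84.85
position: [0.4772, 0.3761, 0.1365]
eef_rot: [0.067, 0.983, -0.173, -0.012]
wrist_force: [0.1, 0.3, -2.8]
width: 0.0089
gripper_force: 59.1
```

>>> servo_tool --rows '[{"translation": [0,0.001,0.002],"dr": [0,0,0]},{"translation": [0,0.001,0.002],"dr": [0,0,0]},{"translation": [0,0,0.002],"dr": [0,0,0]},{"translation": [0,0.001,0.002],"dr": [0,0,0]},{"translation": [0,0,0],"dr": [0,0,0]},{"translation": [0,0,0],"dr": [0,0,0]},{"translation": [0,0,0],"dr": [0,0,0]},{"translation": [0,0,0],"dr": [0,0,0]},{"translation": [0,0,0],"dr": [0,0,0]},{"translation": [0,0,0],"dr": [0,0,0]}]'

```text
time: 86.1
position: [0.4776, 0.3765, 0.1361]
eef_rot: [0.067, 0.983, -0.173, -0.011]
wrist_force: [0.3, 0.4, 5.8]
width: 0.009
gripper_force: 60.5
```

>>> servo_tool --rows '[{"translation": [0,-0.002,-0.005],"dr": [0,0,0]},{"translation": [0,0.004,-0.0015],"dr": [0,0,0]},{"translation": [0,0.004,-0.0015],"dr": [0,0,0]},{"translation": [0,0.004,-0.0015],"dr": [0,0,0]},{"translation": [0,0,0],"dr": [0,0,0]},{"translation": [0,0,0],"dr": [0,0,0]},{"translation": [0,0,0],"dr": [0,0,0]},{"translation": [0,0,0],"dr": [0,0,0]},{"translation": [0,0,0],"dr": [0,0,0]},{"translation": [0,0,0],"dr": [0,0,0]}]'

```text
time: 87.35
position: [0.4777, 0.3798, 0.1356]
eef_rot: [0.067, 0.982, -0.173, -0.012]
wrist_force: [0.2, -4.9, 4.6]
width: 0.0091
gripper_force: 59.8
```

>>> servo_tool --rows '[{"translation": [0,0,0],"dr": [0,0,0]},{"translation": [0,0,0],"dr": [0,0,0]},{"translation": [0,0,0],"dr": [0,0,0]},{"translation": [0,0,0],"dr": [0,0,0]},{"translation": [0,0,0],"dr": [0,0,0]},{"translation": [0,0,0],"dr": [0,0,0]},{"translation": [0,0,0],"dr": [0,0,0]},{"translation": [0,0,0],"dr": [0,0,0]},{"translation": [0,0,0],"dr": [0,0,0]},{"translation": [0,0,0],"dr": [0,0,0]}]' --claw 0.1

```text
time: 88.6
position: [0.4777, 0.38, 0.1355]
eef_rot: [0.067, 0.983, -0.173, -0.012]
wrist_force: [-0.8, 0.1, -0.2]
width: 0.047
gripper_force: 0.0
```

>>> servo_tool --rows '[{"translation": [0,0,-0.02],"dr": [0,0,0]},{"translation": [0,0,-0.04],"dr": [0,0,0]},{"translation": [0,0,-0.06],"dr": [0,0,0]},{"translation": [0,0,-0.08],"dr": [0,0,0]},{"translation": [0,0,-0.08],"dr": [0,0,0]},{"translation": [0,0,-0.1],"dr": [-0.0556,0,0]},{"translation": [0,-0.1,0],"dr": [-0.0556,0,0]},{"translation": [0,-0.15,0],"dr": [-0.0556,0,0]},{"translation": [0,-0.15,0],"dr": [0,0,0]},{"translation": [0,-0.15,0],"dr": [0,0,0]}]'

```text
time: 89.85
position: [0.4603, 0.2547, 0.2563]
eef_rot: [0.068, 0.998, 0.001, 0.001]
wrist_force: [0.5, -0.1, -0.6]
width: 0.0466
gripper_force: 0.0
```

Run:
```python
from plan import *; from h import *
p,q=cur()
s=shot('side','s13');t=shot('top','t13')
A=cv2.resize(t[125:255,60:300,::-1],None,fx=3.3,fy=3.3,interpolation=cv2.INTER_CUBIC)
b=cv2.resize(s[130:360,90:350,::-1],None,fx=1.3,fy=1.3,interpolation=cv2.INTER_CUBIC)[:, :]
h=600-A.shape[0]; f=h/230; b=cv2.resize(s[180:350,90:350,::-1],(int(260*h/170),h),interpolation=cv2.INTER_CUBIC)
b=b[:,:A.shape[1]]; b=cv2.copyMakeBorder(b,0,0,0,A.shape[1]-b.shape[1],cv2.BORDER_CONSTANT)
cv2.imwrite('pics/c13.png',cv2.convertScaleAbs(np.vstack([A,b]),alpha=1.4))
for n,i in(('top',t),('side',s)):
    show(n,i,('blue',))
    for u,v,a,_ in blobs(masks(i)['red'],100):
        P=onz(n,u,v,.065)
        if .5<P[0]<.75 and abs(P[1])<.2: print(n,'red',P[:2].round(4),a)
```

```text
t 89.85 pos [0.4603 0.2547 0.2563] phi 172.2 tilt 0.14 F [ 0.5 -0.1 -0.6] w 0.0466 gf 0.0 q [0.38 0.05 0.12 1.64 0.   0.51]
top blue px 213.4 147.9 area 23/31 xy 0.6517 0.1267
top blue px 238.9 147.8 area 30/39 xy 0.6523 0.0517
top blue px 264.1 147.0 area 26/33 xy 0.6550 -0.0224
top blue px 460.3 307.1 area 1173/1193 xy 0.2022 -0.5682
top red [0.6533 0.1259] 322.0
top red [ 0.6561 -0.0218] 333.0
side blue px 175.8 279.1 area 348/361 xy 0.4800 0.3619
side blue px 92.5 279.5 area 65/61 xy 0.6451 0.5220
side red [ 0.6557 -0.0239] 225.5
side red [0.6351 0.1224] 104.0
```

View pics/c13.png

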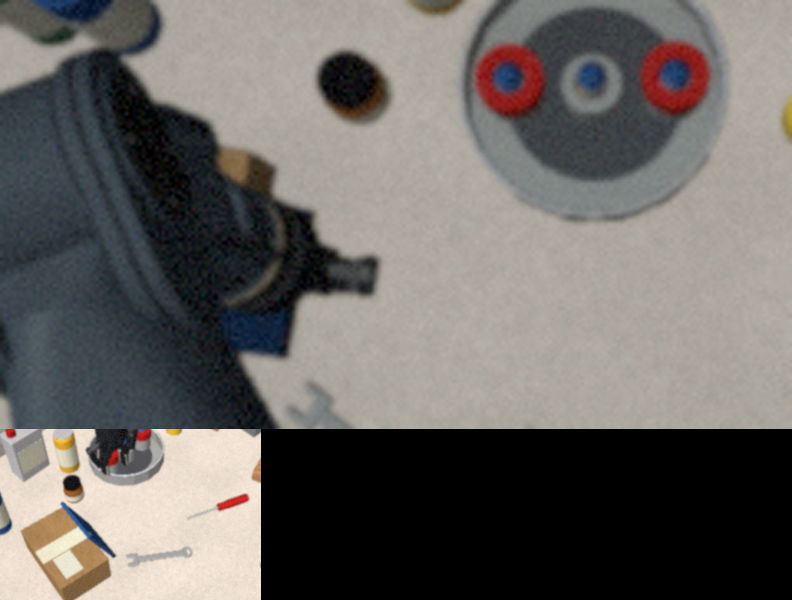

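>>> servo_tool --rows '[{"translation": [0,-0.15,-0.02],"dr": [0,0,0]},{"translation": [0,-0.15,0],"dr": [0,0,0]},{"translation": [0,-0.15,0],"dr": [0,0,0]},{"translation": [0,-0.15,0],"dr": [0,0,0]},{"translation": [0,-0.15,0],"dr": [0,0,0]},{"translation": [0,0,0],"dr": [0,0,0]},{"translation": [0,0,0],"dr": [0,0,0]},{"translation": [0,0,0],"dr": [0,0,0]},{"translation": [0,0,0],"dr": [0,0,0]},{"translation": [0,0,0],"dr": [0,0,0]}]'

```text
time: 91.2
position: [0.43, 0.034, 0.2605]
eef_rot: [0.068, 0.998, 0.0, -0.0]
wrist_force: [-0.6, -1.1, -0.4]
width: 0.047
gripper_force: 0.0
```

Run:
```python
from plan import *; from h import *
p,q=cur(); t=shot('top','t14')
m=masks(t)['blue'].astype(np.uint8); n,l,st,c=cv2.connectedComponentsWithStats(m)
for i in range(1,n):
    if st[i,4]>80 and 90<c[i][0]<190 and c[i][1]>150:
        ys,xs=np.where(l==i); r=cv2.minAreaRect(np.c_[xs,ys].astype(np.float32)); bx=cv2.boxPoints(r)
        print(st[i,4],bx.round(1).tolist())
        for b in bx: print([onz('top',*b,z)[:2].round(3).tolist() for z in(.005,.155)])
g=cv2.GaussianBlur(t,(0,0),.6)[210:240,380:400].min(2); g2=cv2.GaussianBlur(np.load('pics/t2.npy'),(0,0),.6)[210:240,380:400].min(2)
print('dial diff',np.abs(g.astype(int)-g2)[4:20,:14].max())
```

```text
t 91.20 pos [0.43   0.034  0.2605] phi 172.2 tilt 0.03 F [-0.6 -1.1 -0.4] w 0.0470 gf 0.0 q [-0.08 -0.19 -0.1   1.67  0.    0.06]
141 [[107.80000305175781, 226.5], [118.0999984741211, 179.60000610351562], [121.5999984741211, 180.3000030517578], [111.30000305175781, 227.3000030517578]]
[[0.422, 0.455], [0.416, 0.398]]
[[0.568, 0.431], [0.544, 0.377]]
[[0.566, 0.42], [0.542, 0.367]]
[[0.42, 0.444], [0.414, 0.389]]
dial diff 8
```

```bash
python3 -c "
from plant import manip
print(manip.sign_off())"
```

```text
the job is handed in; nothing more can be done
None
```

I handed the job in at about 91 s. The dial reads zero (within about 1°), all three sleeves are seated on their spindles, both collars rest on the two outer sleeves, and the splash panel leans by itself against the middle of the carton's face.

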